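Empty the counting scale's scoop pan into the stock bin

ROBOT

A 6-joint arm with a two-finger parallel gripper is mounted at the origin on the work surface. World frame = base frame: x ahead of the robot, y to its left, z up, the work surface at z = 0. Lengths are in m, angles in rad, forces in N, time in s.
With the tool pointing down it reaches from about 0.25 to 0.725 m from the base axis. Payload 4 kg.
Tool frame: the origin (TCP) lies at the very end of the fingers, on their centre line; the grasp point (between the pads) lies 19 mm behind it; z points along the fingers, y is the line along which they close (so a half turn about z gives the same grasp; the last joint's range is limited). The gripper opens to 85 mm and grips with 20 to 120 N. Pads are 22 mm wide; open, the fingers measure 114 mm over their backs; the gripper's body (76 mm by 85 mm) begins 54 mm behind the grasp point. The pads swing forward as they close: fully open they stand 13 mm farther back than shut.
Start: joints at [-1.188, 0.241, 0.005, 1.335, 0, 1.571], TCP at [0.187, -0.464, 0.199] pointing down, gripper open.
Joint ranges: [-2.72, 2.72], [-1.05, 1.87], [-1.09, 1.28], [-1.99, 2.15], [-1.42, 1.44], [-3.14, 3.14]. Speed limits (rad/s): [2.79, 2.79, 3.14, 3.14, 3.14, 3.14].

INTERFACE

Orientations are given as a unit quaternion [x, y, z, w].
In Python, from workcell import monitor, viewer, job gives the robot as it stands.
- The arm moves only by the tool arm_command, never from a script. Its argument "increments" is a list of rows, each an object of numbers: "dx", "dy", "dz": the shift along the tool's x, y, z in cm; "wx", "wy", "wz": the turn, a rotation vector about the tool's x, y, z in rad; "grip": the finger opening in cm, from 0 to 8.54. In form: [{"dx": .., "dy": .., "dz": .., "wx": .., "wy": .., "wz": .., "grip": ..}, ...]. A call has 1 to 10 rows; each row is the pose to reach, as a shift and turn from the pose commanded when the call began, along the tool's axes at that moment; what a row does not reach only later rows make up. A row lasts 1/10 s, in which the tool goes at most 50 mm and 8.59 degrees, less where a joint would pass 70% of its speed; a pose out of reach is approached as far as the arm can. A call with a gripper value outside its range is refused whole. The fingers move at their own pace and stop on an object; the grip force is fixed at half the most. Time passes only in rows, so rows that repeat a pose let the fingers close. It gives the time, the measured TCP pose, the force, the opening and the grip force at its end, in the units of the state.
- monitor.get_obs(): the state, without advancing time (a new reading comes with each control period).
- viewer.camera(name): name is "side" or "top" or "wrist"; returns (picture, depth): 480x640x3 uint8, red, green, blue; 480x640 float32, m along the optical axis (not along the pixel's ray), 0 where there is no reading.
- viewer.get_calibration(name): a dict with "fovy" (degrees; the focal length in pixels is half the picture's height over the tangent of half this angle, whatever the lens; pixels are square), "cx", "cy" (the principal point, pixels), "view" (4x4, takes a point from world to camera coordinates). Camera axes: x right, y up, looking along -z (the intrinsics and any distortion apply to the point x, -y, -z); pixel columns grow to the right and rows downward; lengths in m; the calibration is good to about 2 mm. A picture is of the moment at which its call begins: read the wrist's pose just before it. get_calibration takes no time and is no camera call; for the wrist camera it gives the pose at the moment of the call.
- job.job_done(): hands the job in; it is judged then, once.
The state is a dict: "clock": time; "joint_pos": joint angles; "joint_vel": joint speeds; "tau": joint torques, N m; "eef_pos": TCP position; "tool_rot": TCP orientation; "ft_force": force on the tool from outside, world axes, zero at the start; "ft_torque": the same for the moment, N m; "grip_width": finger opening in m; "grasp_force": force on a finger pad.
Only numpy, scipy, OpenCV 4.12 (cv2) and the standard library are available. Lean on these libraries where they do the work, as an engineer would, in place of code of your own. Each camera call takes 0.05 s, during which the arm holds its last target. There are 200 camera calls.

TASK

The six shelving feet in the scoop pan have been counted: lift the pan off the bench scale with all of them in it, and tip them all into the open stock bin. Then gently set the empty pan back on the scale the same way round, fully home on its two pegs, and let go; leave the cash box, the disc cases and the pen pot where they stand.

Things in the scene. Friction and masses are not known exactly. Their poses are not given: they have to be found in the camera images.
- scale: White bench scale, fixed: housing 235 x 190 mm, 52 mm high, display on its -x side, steel platform with its top 60 mm above the table. On it stand two pegs 10 mm high with chamfered tips: 9 mm diameter at x = -40 mm, 14 mm at x = +40 mm (y = 0). Origin: on the table, below the pegs' midpoint; z up, +x is where the seated pan's lip points.
- scale_seat (a point): Point on the scale's platform surface midway between the pegs, 60 mm above the table: the pan's origin lies here when the pan is fully home.
- scale_lip (a point): Point in the air 88 mm along the scale's +x from its origin and 84 mm above the table: the pan's pouring lip lies here when the pan is fully home.
- pan: Loose aluminium scoop pan, 0.28 kg, on the pegs at the start. Origin: centre of underside; axes parallel to the scale's when home. Foot block 130 x 70 x 14 mm with blind holes 11.5 mm deep: 12 mm wide at x = -40, 17 mm at x = +40. Floor 116 mm wide, top at z = 18 mm, from x = -85 to +60, then rising 11 deg to the lip. Walls 4 mm: rear (x = -85) and sides (y = +-58) up to z = 58 mm.
- pan_lip (a point): Middle of the pan's open pouring lip (no front wall), at (88, 0, 24) mm in the pan's frame.
- pan_grip (a point): Grip point in the pan's grip tab, at (-109, 0, 83) mm in the pan's frame. The tab is a flat plate 10 mm thick, 50 mm wide (along the pan's y), rising from the rear wall and leaning back, away from the pan, 30 degrees from the pan's z (along (-0.5, 0, 0.866)); it runs from 28 mm below this point to 23 mm beyond it.
- bin: White open stock bin, fixed to the table, 190 mm (its x) by 180 mm (its y), 85 mm high, walls and floor 5 mm, open on top. Origin: on the table below its centre.
- foot0: Black plastic shelving foot, loose, about 20 g: flange 28 mm diameter and 9 mm thick with a 17 mm diameter stub, 18 mm high in all. Origin: centre of the flange's underside, z along the stub. One of six alike, standing in the pan at the start.
- foot1: Black plastic shelving foot, loose, about 20 g: flange 28 mm diameter and 9 mm thick with a 17 mm diameter stub, 18 mm high in all. Origin: centre of the flange's underside, z along the stub. One of six alike, standing in the pan at the start.
- foot2: Black plastic shelving foot, loose, about 20 g: flange 28 mm diameter and 9 mm thick with a 17 mm diameter stub, 18 mm high in all. Origin: centre of the flange's underside, z along the stub. One of six alike, standing in the pan at the start.
- foot3: Black plastic shelving foot, loose, about 20 g: flange 28 mm diameter and 9 mm thick with a 17 mm diameter stub, 18 mm high in all. Origin: centre of the flange's underside, z along the stub. One of six alike, standing in the pan at the start.
- foot4: Black plastic shelving foot, loose, about 20 g: flange 28 mm diameter and 9 mm thick with a 17 mm diameter stub, 18 mm high in all. Origin: centre of the flange's underside, z along the stub. One of six alike, standing in the pan at the start.
- foot5: Black plastic shelving foot, loose, about 20 g: flange 28 mm diameter and 9 mm thick with a 17 mm diameter stub, 18 mm high in all. Origin: centre of the flange's underside, z along the stub. One of six alike, standing in the pan at the start.
- cashbox: Blue cash box, bystander, 116 x 166 x 75 mm with a wire handle up to 94 mm. Origin: centre of its underside.
- disc_cases: Stack of disc cases, bystander, 125 x 140 x 60 mm. Origin: centre of its underside.
- pen_pot: Dark metal pen pot, bystander, 76 mm diameter, 95 mm high. Origin: centre of its underside.
Things that resemble listed ones, but are neither listed nor needed, are in the scene too. Of the things shaped like the pan, the aluminium one is meant.

How it is judged:
On the way, in this order (a step that is already met when the one before it is completed fails the run):
1. the pan is lifted clear of the scale with all six feet still in it (z of pan in the frame of scale above 0.1 m and distance between each of foot0, foot1, foot2, foot3, foot4, foot5 and pan below 0.12 m), for 0.1 s.
2. all six feet lie in the bin while the pan is still off the scale (distance between pan and scale_seat above 0.05 m and x of foot0 in the frame of bin between -0.093 and 0.093 m and y of foot0 in the frame of bin between -0.088 and 0.088 m and z of foot0 in the frame of bin between 0 and 0.065 m and x of foot1 in the frame of bin between -0.093 and 0.093 m and y of foot1 in the frame of bin between -0.088 and 0.088 m and z of foot1 in the frame of bin between 0 and 0.065 m and x of foot2 in the frame of bin between -0.093 and 0.093 m and y of foot2 in the frame of bin between -0.088 and 0.088 m and z of foot2 in the frame of bin between 0 and 0.065 m and x of foot3 in the frame of bin between -0.093 and 0.093 m and y of foot3 in the frame of bin between -0.088 and 0.088 m and z of foot3 in the frame of bin between 0 and 0.065 m and x of foot4 in the frame of bin between -0.093 and 0.093 m and y of foot4 in the frame of bin between -0.088 and 0.088 m and z of foot4 in the frame of bin between 0 and 0.065 m and x of foot5 in the frame of bin between -0.093 and 0.093 m and y of foot5 in the frame of bin between -0.088 and 0.088 m and z of foot5 in the frame of bin between 0 and 0.065 m), for 0.2 s.
At the end, for the whole second after the job is handed in: All six feet lie inside the bin (below 65 mm above its underside), and the pan is fully home on the scale's pegs: its origin within 4 mm of scale_seat, its lip within 6 mm of scale_lip, level with the scale within 0.04 rad; pan and feet at rest (x of foot0 in the frame of bin between -0.093 and 0.093 m and y of foot0 in the frame of bin between -0.088 and 0.088 m and z of foot0 in the frame of bin between 0 and 0.065 m and x of foot1 in the frame of bin between -0.093 and 0.093 m and y of foot1 in the frame of bin between -0.088 and 0.088 m and z of foot1 in the frame of bin between 0 and 0.065 m and x of foot2 in the frame of bin between -0.093 and 0.093 m and y of foot2 in the frame of bin between -0.088 and 0.088 m and z of foot2 in the frame of bin between 0 and 0.065 m and x of foot3 in the frame of bin between -0.093 and 0.093 m and y of foot3 in the frame of bin between -0.088 and 0.088 m and z of foot3 in the frame of bin between 0 and 0.065 m and x of foot4 in the frame of bin between -0.093 and 0.093 m and y of foot4 in the frame of bin between -0.088 and 0.088 m and z of foot4 in the frame of bin between 0 and 0.065 m and x of foot5 in the frame of bin between -0.093 and 0.093 m and y of foot5 in the frame of bin between -0.088 and 0.088 m and z of foot5 in the frame of bin between 0 and 0.065 m and distance between pan and scale_seat below 0.004 m and distance between pan_lip and scale_lip below 0.006 m and angle between the z axis of pan and the z axis of scale, either way round below 0.04 rad and linear speed of pan below 0.02 m/s and linear speed of each of foot0, foot1, foot2, foot3, foot4, foot5 below 0.05 m/s); the robot touches nothing.
It fails at once if a bystander (cash box, disc cases, pen pot) is moved by more than 15 mm (distance of any of cashbox, disc_cases, pen_pot from where it was at the start of the episode above 0.015 m).
It fails at once if the pan is pressed or dropped on the scale with more than 40 N (contact force between pan and scale above 40 N).
It also fails if it takes over 64 s, if anything falls off the work surface, if the arm or the gripper's body presses on something with over 40 N, if the wrist force passes 120 N, or if a joint passes its speed limit or range.

## Working session

There is one attempt and no reset: what is moved stays moved. The work goes in short steps, Python scripts to look and compute and a tool call to move; the robot and the scene stay as the last step left them, time stands still between calls to the robot, and variables do not carry over. Pictures are saved under pics/ and viewed, at most 10 in all, crops included, and the job is handed in when it is done.

Besides the shell and the picture viewer there is one more tool, called in YAML: its name, and indented under it one key for each argument. arm_command: Moves the arm, as the interface text tells. Its arguments: {"type":"object","properties":{"increments":{"type":"array","items":{"type":"object","properties":{"dx":{"type":"number"},"dy":{"type":"number"},"dz":{"type":"number"},"wx":{"type":"number"},"wy":{"type":"number"},"wz":{"type":"number"},"grip":{"type":"number"}}}}},"required":["increments"]}

```bash
mkdir -p pics; ls; python3 - <<'E'
from workcell import monitor, viewer
import cv2,numpy as np
for n in ["top","side"]:
    c=viewer.get_calibration(n); print(n,{k:(np.round(v,4).tolist() if k=='view' else v) for k,v in c.items()})
    p,d=viewer.camera(n); cv2.imwrite(f"pics/{n}0.png",p[:,:,::-1]); np.save(f"pics/{n}0.npy",d); print(d.min(),d.max())
o=monitor.get_obs(); print(o)
E
```

```text
pics
top {'fovy': 50.380002501256286, 'cx': 318.975225505503, 'cy': 230.83152094713535, 'view': [[0.0246, -0.9997, 0.0058, -0.0284], [0.9811, 0.0253, 0.1921, -0.6166], [-0.1921, 0.001, 0.9814, -1.6569], [0.0, 0.0, 0.0, 1.0]]}
0.0 2.7079024
side {'fovy': 49.55335246296865, 'cx': 317.3451851597961, 'cy': 239.71829705941028, 'view': [[0.9206, -0.3904, -0.0088, -0.5758], [0.2988, 0.6896, 0.6597, -0.2643], [-0.2515, -0.6099, 0.7515, -1.303], [0.0, 0.0, 0.0, 1.0]]}
0.0 3.5102923
{'clock': 0.1, 'joint_pos': array([-1.18798835e+00,  2.41337793e-01,  3.86345138e-03,  1.33519379e+00,
       -1.67798588e-05,  1.57081056e+00]), 'joint_vel': array([ 0.00099988, -0.00164436,  0.00222196,  0.00153624, -0.00064006,
       -0.00041665]), 'tau': array([ 2.08554275e-04, -3.73136187e+01,  2.53010738e+01,  1.08540547e-02,
        2.25547257e-05,  2.15590042e-06]), 'eef_pos': array([ 0.18652611, -0.46323567,  0.19840367]), 'tool_rot': array([ 9.81739034e-01,  1.90230368e-01, -1.86286620e-04, -9.17212159e-04]), 'ft_force': array([ 0.14603453, -0.44937062, -0.4243524 ]), 'ft_torque': array([-0.02732824, -0.0087917 ,  0.00211453]), 'grasp_force': 0.0, 'grip_width': 0.08566154421251604}
```

View pics/top0.png

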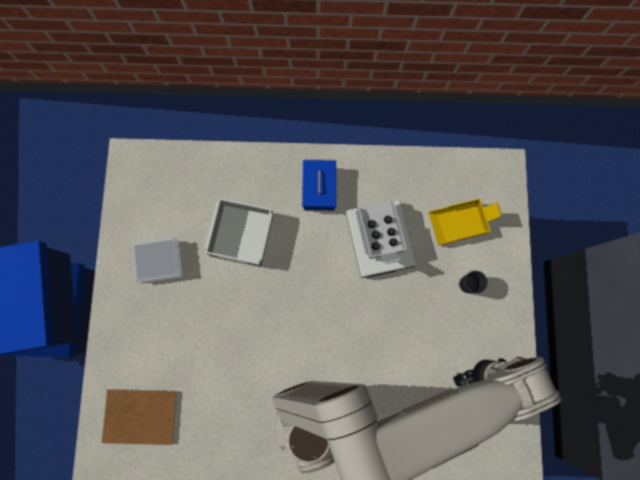

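View pics/side0.png

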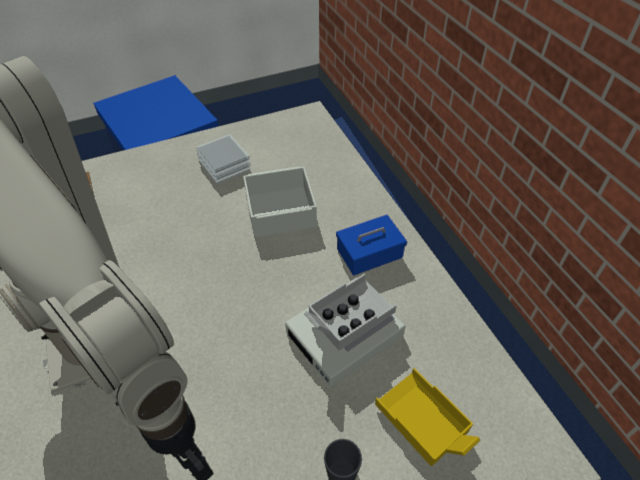

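The top view shows two pan-shaped things: the aluminium one on the scale at (383,235), holding black feet, and a yellow one at (462,222). The aluminium one matches the description. The bin is at (240,232), cash box (320,185), disc cases (158,260) and pen pot (473,282). I'll enlarge the aluminium one to confirm it.

```bash
cat > h.py <<'E'
import numpy as np,cv2
from workcell import monitor,viewer
from scipy.spatial.transform import Rotation as R
def cloud(n,d,c=None):
    c=c or viewer.get_calibration(n); f=240/np.tan(np.radians(c['fovy']/2))
    v,u=np.mgrid[:480,:640]; P=np.stack([(u-c['cx'])/f*d,-(v-c['cy'])/f*d,-d],-1)
    V=np.array(c['view']); return (P-V[:3,3])@V[:3,:3]
def proj(n,p):
    c=viewer.get_calibration(n); f=240/np.tan(np.radians(c['fovy']/2)); V=np.array(c['view'])
    q=V[:3,:3]@p+V[:3,3]; return c['cx']+f*q[0]/-q[2], c['cy']-f*q[1]/-q[2]
E
python3 - <<'E'
from h import *
t=cv2.imread('pics/top0.png');s=cv2.imread('pics/side0.png')
a=cv2.resize(t[190:290,335:435],(400,400),interpolation=cv2.INTER_CUBIC)
b=cv2.resize(s[270:400,270:400],(400,400),interpolation=cv2.INTER_CUBIC)
cv2.imwrite('pics/crop0.png',np.hstack([a,b]))
for n in ['top','side']:
    d=np.load(f'pics/{n}0.npy'); P=cloud(n,d)
    pts={'top':[(240,180+170),(225,232),(205,230),(158,260),(320,165),(473,273),(352,240),(370,212)],'side':[(280,200),(222,150),(342,450),(300,330),(400,420),(250,300)]}[n]
    for u,v in pts: print(n,u,v,P[v,u].round(3))
E
```

```text
top 240 350 [0.218 0.24  0.001]
top 225 232 [0.615 0.312 0.007]
top 205 230 [0.621 0.383 0.004]
top 158 260 [0.505 0.521 0.055]
top 320 165 [ 0.844 -0.011  0.075]
top 473 273 [ 0.488 -0.528  0.055]
top 352 240 [ 0.592 -0.125  0.042]
top 370 212 [ 0.683 -0.182  0.077]
side 280 200 [0.621 0.289 0.006]
side 222 150 [0.511 0.532 0.06 ]
side 342 450 [ 0.47  -0.5    0.048]
side 300 330 [ 0.495 -0.202  0.055]
side 400 420 [ 0.607 -0.496  0.062]
side 250 300 [ 0.417 -0.032  0.002]
```

View pics/crop0.png

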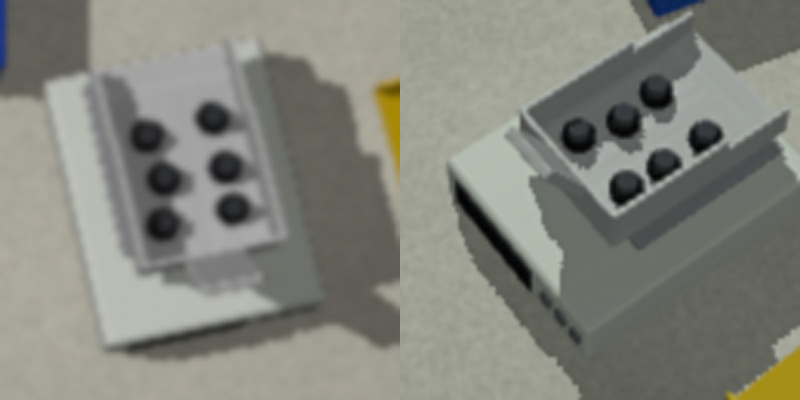

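Confirmed: the crop shows the aluminium pan with six black feet on the white scale. Its grip tab is toward the robot at top-view pixel (391,257), the lip points away, and the scale's dark display is on the near side. Next I'll measure the poses.

```bash
python3 - <<'E'
from h import *
C={}
for n in ['top','side']:
    d=np.load(f'pics/{n}0.npy'); P=cloud(n,d); P[d==0]=np.nan; C[n]=P
    def box(m,name):
        q=P[m]; r=cv2.minAreaRect(q[:,:2].astype(np.float32)*1000); print(n,name,len(q),'c',np.round(r[0],1),'size',np.round(r[1],1),'ang',round(r[2],1),'z',np.round(np.percentile(q[:,2],[5,50,95]),3))
    x,y,z=P[...,0],P[...,1],P[...,2]
    reg=(x>.45)&(x<.85)&(y>-.34)&(y<-.06)
    box(reg&(z>.045)&(z<.058),'scale top')
    box(reg&(z>.109)&(z<.122),'pan rims')
    box(reg&(z>.07)&(z<.2),'pan all')
    box(reg&(z>.13)&(z<.2),'tab')
    b=(x>.45)&(x<.8)&(y>.17)&(y<.45)
    box(b&(z>.08)&(z<.09),'bin rim')
    box((x>.7)&(x<.95)&(abs(y)<.09)&(z>.07)&(z<.08),'cash')
    box((y<-.42)&(y>-.62)&(z>.08)&(z<.1)&(x>.4)&(x<.55),'pot')
    box((y>.42)&(y<.7)&(z>.05)&(z<.07)&(x>.3)&(x<.7),'discs')
    q=P[reg&(z>.125)]; print(q[np.argsort(q[:,2])][::max(1,len(q)//12)].round(3).tolist())
E
```

```text
top scale top 1464 c [ 602.7 -220.2] size [237.9 190.3] ang 13.8 z [0.046 0.052 0.057]
top pan rims 170 c [ 621.  -215.6] size [179.6 120.9] ang 14.4 z [0.11  0.117 0.121]
top pan all 2162 c [ 686.5 -173.2] size [394.5 169.5] ang 33.7 z [0.073 0.082 0.14 ]
top tab 131 c [ 518.4 -240.8] size [29.6 50.6] ang 12.7 z [0.132 0.156 0.168]
top bin rim 346 c [607.9 256.4] size [192.2 190.9] ang 79.5 z [0.081 0.085 0.089]
top cash 1191 c [782.6  -5.7] size [166.3 115.7] ang 0.8 z [0.071 0.075 0.079]
top pot 134 c [ 458.1 -521.8] size [71.9 73.6] ang 2.5 z [0.082 0.092 0.099]
top discs 1605 c [510.9 533.7] size [128.1 144.3] ang 10.0 z [0.053 0.06  0.066]
[[0.555, -0.291, 0.125], [0.53, -0.226, 0.13], [0.53, -0.232, 0.133], [0.522, -0.228, 0.14], [0.522, -0.23, 0.142], [0.522, -0.236, 0.146], [0.514, -0.22, 0.15], [0.508, -0.257, 0.156], [0.517, -0.247, 0.159], [0.517, -0.25, 0.162], [0.507, -0.234, 0.163], [0.513, -0.262, 0.164], [0.503, -0.221, 0.167]]
side scale top 2839 c [ 676.  -189.5] size [400.6 225.4] ang 15.1 z [0.047 0.052 0.056]
side pan rims 424 c [ 616.7 -222. ] size [184.4 123. ] ang 13.1 z [0.11  0.117 0.121]
side pan all 3854 c [ 686.8 -177.1] size [398.4 173.8] ang 35.4 z [0.075 0.084 0.124]
side tab 175 c [ 516.8 -246.9] size [29.9 50.8] ang 12.0 z [0.133 0.16  0.166]
side bin rim 377 c [607.8 252.1] size [194.8 189.9] ang 79.5 z [0.081 0.084 0.088]
side cash 1755 c [782.7 -12. ] size [165.2 122.3] ang 0.2 z [0.071 0.075 0.079]
side pot 398 c [ 456.6 -527.8] size [75.2 73.4] ang 66.5 z [0.082 0.093 0.097]
side discs 1145 c [510.5 527.4] size [131.3 150.2] ang 10.1 z [0.054 0.06  0.064]
[[0.532, -0.233, 0.125], [0.535, -0.266, 0.13], [0.522, -0.222, 0.137], [0.523, -0.237, 0.142], [0.519, -0.27, 0.147], [0.516, -0.237, 0.155], [0.513, -0.273, 0.158], [0.51, -0.262, 0.16], [0.507, -0.247, 0.162], [0.505, -0.253, 0.163], [0.51, -0.239, 0.164], [0.509, -0.259, 0.165], [0.507, -0.242, 0.166]]
```

```bash
cat >> h.py <<'E'
YAW=np.radians(13.3); GRIP=np.array([.522,-.243,.143])
def toolR(yaw,tilt):
    """tool axes when the pan has heading yaw and is tipped lip-down by tilt"""
    Rp=R.from_euler('z',yaw)*R.from_euler('y',tilt)
    z=np.array([.5,0,-.866]); y=np.array([.866,0,.5]); x=np.cross(y,z)
    return Rp*R.from_matrix(np.stack([x,y,z],1)), Rp
def tcp_for_grip(g,Rt): return g+Rt.apply([0,0,.019])
def delta(p,Rt,o=None):
    o=o or monitor.get_obs(); R0=R.from_quat(o['tool_rot'])
    s=R0.inv().apply(p-o['eef_pos'])*100; w=(R0.inv()*Rt).as_rotvec()
    print('d cm',s.round(2),'w',w.round(3)); return s,w
E
python3 - <<'E'
from h import *
Rt,_=toolR(YAW,0); p=tcp_for_grip(GRIP,Rt); print(p)
delta(p-Rt.apply([0,0,.10]),Rt)
E
```

```text
[ 0.5312454  -0.24081448  0.12654564]
d cm [35.34 -8.51 -1.46] w [-0.433  0.37  -1.386]
```

arm_command:
  increments:
    - {"dx": 10, "dy": -2.5, "dz": -3, "grip": 5}
    - {"dx": 18, "dy": -4.5, "dz": -4, "wx": -0.13, "wy": 0.11, "wz": -0.4, "grip": 5}
    - {"dx": 35.3, "dy": -8.5, "dz": -1.5, "wx": -0.433, "wy": 0.37, "wz": -1.386, "grip": 5}
    - {"dx": 35.3, "dy": -8.5, "dz": -1.5, "wx": -0.433, "wy": 0.37, "wz": -1.386, "grip": 5}
    - {"dx": 35.3, "dy": -8.5, "dz": -1.5, "wx": -0.433, "wy": 0.37, "wz": -1.386, "grip": 5}
    - {"dx": 35.3, "dy": -8.5, "dz": -1.5, "wx": -0.433, "wy": 0.37, "wz": -1.386, "grip": 5}
    - {"dx": 35.3, "dy": -8.5, "dz": -1.5, "wx": -0.433, "wy": 0.37, "wz": -1.386, "grip": 5}
    - {"dx": 35.3, "dy": -8.5, "dz": -1.5, "wx": -0.433, "wy": 0.37, "wz": -1.386, "grip": 5}
    - {"dx": 35.3, "dy": -8.5, "dz": -1.5, "wx": -0.433, "wy": 0.37, "wz": -1.386, "grip": 5}
    - {"dx": 35.3, "dy": -8.5, "dz": -1.5, "wx": -0.433, "wy": 0.37, "wz": -1.386, "grip": 5}

```text
validation failed for argument at $.in...
```

arm_command:
  increments:
    - {"grip": 5}
    - {"grip": 5}

```text
validation failed for argument at $.in...
```

```bash
python3 - <<'E'
from h import *
Rt,_=toolR(YAW,0); p=tcp_for_grip(GRIP,Rt)
o=monitor.get_obs(); print(o['clock'],o['joint_pos'].round(3),o['eef_pos'].round(4),o['grip_width'],o['ft_force'].round(1))
delta(p-Rt.apply([0,0,.10]),Rt); delta(p,Rt)
c=viewer.get_calibration('wrist'); im,d=viewer.camera('wrist'); cv2.imwrite('pics/wrist1.png',im[:,:,::-1])
P=cloud('wrist',d,c); P[d==0]=np.nan; np.save('pics/w1.npy',P)
x,y,z=P[...,0],P[...,1],P[...,2]
m=(x>.46)&(x<.56)&(y>-.31)&(y<-.18)&(z>.125)&(z<.17)
q=P[m]; print(len(q)); 
if len(q): 
    print(cv2.minAreaRect(q[:,:2].astype(np.float32)*1000),np.percentile(q[:,2],[2,50,98]))
m=(x>.5)&(x<.8)&(y>-.34)&(y<-.08)&(z>.11)&(z<.122)
q=P[m]; print(len(q), cv2.minAreaRect(q[:,:2].astype(np.float32)*1000) if len(q) else '')
E
```

```text
0.1 [-1.188  0.241  0.004  1.335 -0.     1.571] [ 0.1865 -0.4632  0.1984] 0.08566154421251604 [ 0.1 -0.4 -0.4]
d cm [35.34 -8.51 -1.46] w [-0.433  0.37  -1.386]
d cm [40.28 -7.74  7.2 ] w [-0.433  0.37  -1.386]
0
0
```

View pics/wrist1.png

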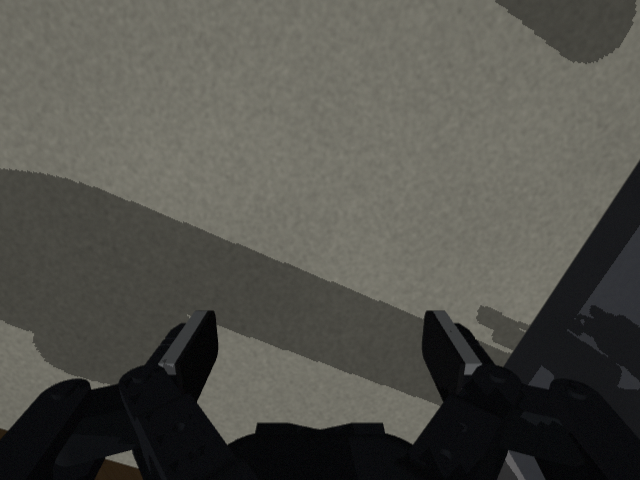

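The wrist view shows only bare table and the fingers at (190,340) and (450,340), because both moves were refused. I'll resend with every field in each row.

arm_command:
  increments:
    - {"dx": 10, "dy": -2.5, "dz": -3, "wx": 0, "wy": 0, "wz": 0, "grip": 5}
    - {"dx": 18, "dy": -4.5, "dz": -4, "wx": -0.13, "wy": 0.11, "wz": -0.4, "grip": 5}
    - {"dx": 35.3, "dy": -8.5, "dz": -1.5, "wx": -0.433, "wy": 0.37, "wz": -1.386, "grip": 5}
    - {"dx": 35.3, "dy": -8.5, "dz": -1.5, "wx": -0.433, "wy": 0.37, "wz": -1.386, "grip": 5}
    - {"dx": 35.3, "dy": -8.5, "dz": -1.5, "wx": -0.433, "wy": 0.37, "wz": -1.386, "grip": 5}
    - {"dx": 35.3, "dy": -8.5, "dz": -1.5, "wx": -0.433, "wy": 0.37, "wz": -1.386, "grip": 5}
    - {"dx": 35.3, "dy": -8.5, "dz": -1.5, "wx": -0.433, "wy": 0.37, "wz": -1.386, "grip": 5}
    - {"dx": 35.3, "dy": -8.5, "dz": -1.5, "wx": -0.433, "wy": 0.37, "wz": -1.386, "grip": 5}
    - {"dx": 35.3, "dy": -8.5, "dz": -1.5, "wx": -0.433, "wy": 0.37, "wz": -1.386, "grip": 5}
    - {"dx": 35.3, "dy": -8.5, "dz": -1.5, "wx": -0.433, "wy": 0.37, "wz": -1.386, "grip": 5}

```text
clock: 1.15
eef_pos: [0.4827, -0.2515, 0.2139]
tool_rot: [0.653, 0.719, 0.187, 0.148]
ft_force: [-0.1, -0.4, 0.5]
grip_width: 0.05
grasp_force: 0.0
```

```bash
python3 - <<'E'
from h import *
Rt,_=toolR(YAW,0); p=tcp_for_grip(GRIP,Rt)
o=monitor.get_obs(); print(o['clock'],o['joint_pos'].round(3),o['eef_pos'].round(4),o['grip_width'],o['ft_force'].round(1))
delta(p-Rt.apply([0,0,.10]),Rt); delta(p,Rt)
c=viewer.get_calibration('wrist'); im,d=viewer.camera('wrist'); cv2.imwrite('pics/wrist2.png',im[:,:,::-1])
P=cloud('wrist',d,c); P[d==0]=np.nan; np.save('pics/w1.npy',P)
x,y,z=P[...,0],P[...,1],P[...,2]
def rep(m):
    q=P[m]; print(len(q), cv2.minAreaRect(q[:,:2].astype(np.float32)*1000) if len(q) else '',np.percentile(q[:,2],[2,50,98]) if len(q) else '')
rep((x>.46)&(x<.56)&(y>-.31)&(y<-.18)&(z>.125)&(z<.17))
rep((x>.53)&(x<.8)&(y>-.34)&(y<-.08)&(z>.11)&(z<.122))
E
```

```text
1.15 [-0.698  0.054 -0.294  0.895  0.359  0.837] [ 0.4827 -0.2515  0.2139] 0.050015220124146664 [-0.1 -0.4  0.5]
d cm [-0.08 -0.05  0.05] w [-0.041  0.035 -0.128]
d cm [ 0.3   0.34 10.04] w [-0.041  0.035 -0.128]
1423 ((516.7774047851562, -244.62103271484375), (31.47001838684082, 49.79979705810547), 13.623209953308105) [0.12802473 0.16165895 0.16479052]
2046 ((590.5924072265625, -227.06930541992188), (116.98011779785156, 120.64818572998047), 13.562159538269043) [0.11054878 0.11715764 0.1187344 ]
```

View pics/wrist2.png

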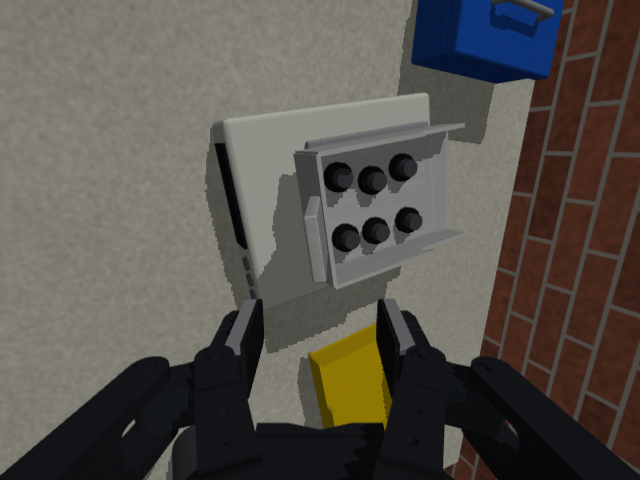

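The wrist view shows the aluminium pan with its tab end-on at (315,240). The fingers still need about 0.14 rad of turn. All three views agree on the tab, so I'll use yaw 13.6° and grip point (520,-244,143) mm.

```bash
sed -i 's/13.3)/13.6)/; s/\.522,-\.243,\.143/.520,-.244,.143/' h.py; python3 - <<'E'
from h import *
Rt,_=toolR(YAW,0); p=tcp_for_grip(GRIP,Rt)
delta(p-Rt.apply([0,0,.09]),Rt); delta(p,Rt)
E
```

```text
d cm [-0.04  0.01  0.92] w [-0.042  0.037 -0.132]
d cm [0.32 0.36 9.91] w [-0.042  0.037 -0.132]
```

arm_command:
  increments:
    - {"dx": 0, "dy": 0, "dz": 0.9, "wx": -0.042, "wy": 0.037, "wz": -0.132, "grip": 5}
    - {"dx": 0, "dy": 0, "dz": 0.9, "wx": -0.042, "wy": 0.037, "wz": -0.132, "grip": 5}
    - {"dx": 0, "dy": 0, "dz": 0.9, "wx": -0.042, "wy": 0.037, "wz": -0.132, "grip": 5}

```text
clock: 1.5
eef_pos: [0.4861, -0.2526, 0.2058]
tool_rot: [0.603, 0.755, 0.203, 0.159]
ft_force: [0.1, -1.1, 0.8]
grip_width: 0.05
grasp_force: 0.0
```

```bash
python3 - <<'E'
from h import *
Rt,_=toolR(YAW,0); p=tcp_for_grip(GRIP,Rt)
delta(p,Rt)
E
```

```text
d cm [ 0.07 -0.09  9.08] w [-0.002  0.004 -0.014]
```

arm_command:
  increments:
    - {"dx": 0.07, "dy": -0.09, "dz": 3, "wx": 0, "wy": 0, "wz": -0.014, "grip": 5}
    - {"dx": 0.07, "dy": -0.09, "dz": 5.5, "wx": 0, "wy": 0, "wz": -0.014, "grip": 5}
    - {"dx": 0.07, "dy": -0.09, "dz": 7.5, "wx": 0, "wy": 0, "wz": -0.014, "grip": 5}
    - {"dx": 0.07, "dy": -0.09, "dz": 9, "wx": 0, "wy": 0, "wz": -0.014, "grip": 5}
    - {"dx": 0.07, "dy": -0.09, "dz": 9, "wx": 0, "wy": 0, "wz": -0.014, "grip": 5}
    - {"dx": 0.07, "dy": -0.09, "dz": 9, "wx": 0, "wy": 0, "wz": -0.014, "grip": 5}

```text
clock: 2.1
eef_pos: [0.5297, -0.2414, 0.1283]
tool_rot: [0.596, 0.76, 0.202, 0.162]
ft_force: [0.0, 0.1, 0.3]
grip_width: 0.0499
grasp_force: 0.0
```

```bash
python3 - <<'E'
from h import *
Rt,_=toolR(YAW,0); p=tcp_for_grip(GRIP,Rt)
delta(p,Rt)
c=viewer.get_calibration('wrist'); im,d=viewer.camera('wrist'); cv2.imwrite('pics/wrist3.png',im[:,:,::-1])
E
```

```text
d cm [-0.02 -0.13  0.12] w [-0.001  0.004  0.004]
```

View pics/wrist3.png

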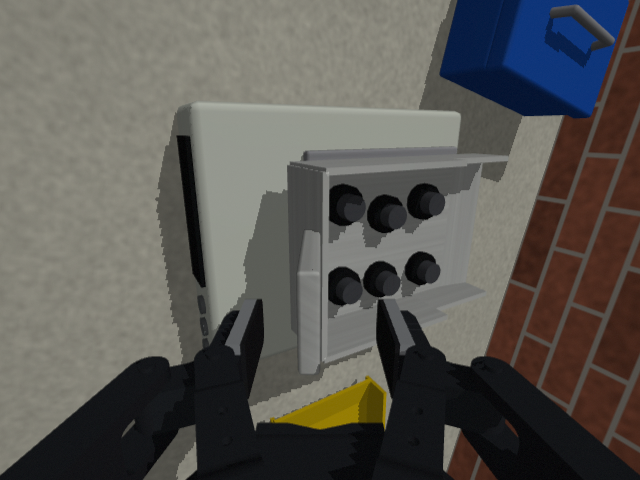

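The wrist view shows the tab (310,300) between the pads at (250,330) and (385,330). The numbers agree, so I'll close.

arm_command:
  increments:
    - {"dx": 0, "dy": -0.12, "dz": 0.1, "wx": 0, "wy": 0, "wz": 0, "grip": 3}
    - {"dx": 0, "dy": -0.12, "dz": 0.1, "wx": 0, "wy": 0, "wz": 0, "grip": 1.5}
    - {"dx": 0, "dy": -0.12, "dz": 0.1, "wx": 0, "wy": 0, "wz": 0, "grip": 0.5}
    - {"dx": 0, "dy": -0.12, "dz": 0.1, "wx": 0, "wy": 0, "wz": 0, "grip": 0.5}
    - {"dx": 0, "dy": -0.12, "dz": 0.1, "wx": 0, "wy": 0, "wz": 0, "grip": 0.5}
    - {"dx": 0, "dy": -0.12, "dz": 0.1, "wx": 0, "wy": 0, "wz": 0, "grip": 0.5}

```text
clock: 2.75
eef_pos: [0.5279, -0.2424, 0.1261]
tool_rot: [0.597, 0.76, 0.201, 0.161]
ft_force: [-4.2, -1.2, 1.3]
grip_width: 0.0079
grasp_force: 60.9
```

```bash
cat >> h.py <<'E'
def pan_obs(n='wrist',m=None):
    c=viewer.get_calibration(n); im,d=viewer.camera(n); P=cloud(n,d,c); P[d==0]=np.nan; return im,P
E
python3 - <<'E'
from h import *
import json
o=monitor.get_obs(); json.dump({k:np.array(v).tolist() for k,v in o.items()},open('grasp.json','w'))
print(o['eef_pos'].round(4),o['tool_rot'].round(4),o['ft_force'],o['ft_torque'],o['joint_pos'].round(3),o['grip_width'],o['grasp_force'])
Rt,_=toolR(YAW,0); R0=R.from_quat(o['tool_rot']); print((Rt.inv()*R0).as_rotvec().round(3))
s=R0.inv().apply([0,0,1]); print('up in tool',s.round(3))
im,P=pan_obs(); x,y,z=[P[...,i] for i in range(3)]
q=P[(x>.53)&(x<.8)&(y>-.34)&(y<-.08)&(z>.11)&(z<.122)]; print(len(q),cv2.minAreaRect(q[:,:2].astype(np.float32)*1000))
# reference of pan rim points in the tool frame, for slip checks
E
```

```text
[ 0.5279 -0.2424  0.1261] [0.5965 0.7601 0.2009 0.1615] [-4.16943558 -1.16575546  1.27720701] [-0.40414097  1.24889418 -0.06276586] [-0.655  0.197 -0.396  0.628  0.395  0.747] 0.007908508888337358 60.89112639427185
[ 0.002 -0.005 -0.004]
up in tool [-0.006  0.498 -0.867]
2939 ((592.3514404296875, -226.9740447998047), (115.94288635253906, 120.87909698486328), 13.765923500061035)
```

arm_command:
  increments:
    - {"dx": 0, "dy": 0.15, "dz": -0.26, "wx": 0, "wy": 0, "wz": 0, "grip": 0.3}
    - {"dx": 0, "dy": 0.4, "dz": -0.69, "wx": 0, "wy": 0, "wz": 0, "grip": 0.3}
    - {"dx": 0, "dy": 0.75, "dz": -1.3, "wx": 0, "wy": 0, "wz": 0, "grip": 0.3}
    - {"dx": 0, "dy": 1.25, "dz": -2.17, "wx": 0, "wy": 0, "wz": 0, "grip": 0.3}
    - {"dx": 0, "dy": 1.9, "dz": -3.3, "wx": 0, "wy": 0, "wz": 0, "grip": 0.3}
    - {"dx": 0, "dy": 2.6, "dz": -4.55, "wx": 0, "wy": 0, "wz": 0, "grip": 0.3}
    - {"dx": 0, "dy": 3.3, "dz": -5.75, "wx": 0, "wy": 0, "wz": 0, "grip": 0.3}
    - {"dx": 0, "dy": 3.9, "dz": -6.8, "wx": 0, "wy": 0, "wz": 0, "grip": 0.3}
    - {"dx": 0, "dy": 4.3, "dz": -7.5, "wx": 0, "wy": 0, "wz": 0, "grip": 0.3}
    - {"dx": 0, "dy": 4.5, "dz": -7.8, "wx": 0, "wy": 0, "wz": 0, "grip": 0.3}

```text
clock: 3.8
eef_pos: [0.5291, -0.2415, 0.2178]
tool_rot: [0.596, 0.76, 0.202, 0.163]
ft_force: [-0.2, -0.9, -4.0]
grip_width: 0.0082
grasp_force: 60.1
```

```bash
python3 - <<'E'
from h import *
o=monitor.get_obs(); print(o['eef_pos'],o['joint_pos'].round(3),o['ft_force'].round(1),o['ft_torque'].round(2),o['grip_width'],R.from_quat(o['tool_rot']).as_matrix().round(3).tolist())
im,P=pan_obs(); cv2.imwrite('pics/lift.png',im[:,:,::-1])
x,y,z=[P[...,i] for i in range(3)]
# pan interior floor: bright grey pixels by plane fit within pan footprint
Rp=R.from_euler('z',YAW); org=o['eef_pos']-Rp.apply([-.109+.0095,0,.083-.0165]); print('pan org',org)
L=(P-org)@Rp.as_matrix()
def fit(m):
    q=L[m]; A=np.c_[q[:,:2],np.ones(len(q))]; k=np.linalg.lstsq(A,q[:,2],rcond=None)[0]; r=q[:,2]-A@k; g=abs(r)<.003; k=np.linalg.lstsq(A[g],q[g,2],rcond=None)[0]; print(len(q),'slopes',k.round(4),'resid',r[g].std())
fit((L[...,0]>-.08)&(L[...,0]<.055)&(abs(L[...,1])<.05)&(abs(L[...,2]-.018)<.009))
q=L[(abs(abs(L[...,1])-.060)<.012)&(abs(L[...,2]-.058)<.012)&(L[...,0]>-.07)&(L[...,0]<.05)]
print('rims',len(q)); 
for s in(-1,1):
    w=q[q[:,1]*s>0]; 
    if len(w)>20: print(s,np.polyfit(w[:,0],w[:,2],1).round(4))
E
```

```text
[ 0.52908175 -0.24149073  0.21775766] [-0.653  0.111 -0.241  0.866  0.396  0.747] [-0.2 -0.9 -4. ] [-0.31  1.38 -0.03] 0.008193532881788665 [[-0.238, 0.84, 0.487], [0.971, 0.209, 0.113], [-0.007, 0.5, -0.866]]
pan org [ 0.62579187 -0.21809409  0.15125766]
10605 slopes [-0.0549 -0.0131  0.0149] resid 0.001203295295869313
rims 1912
-1 [-0.0272  0.0516]
1 [-0.0284  0.0533]
```

View pics/lift.png

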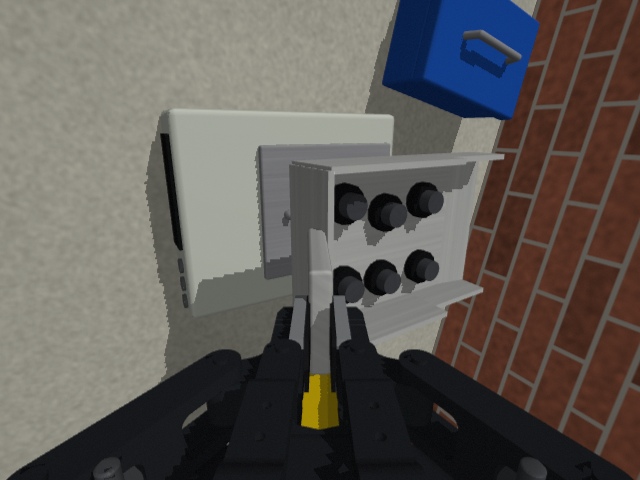

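All six feet are in the pan, with black tops around (345–425, 200–285). The pan hangs in the fingers drooping about 2°. Next I'll plan the carry with the pan kept level.

```bash
cat >> h.py <<'E'
DIR=np.radians(79.5); LIP=np.array([.601,.212,.150])
def pose(grip,yaw,tilt):
    Rt,_=toolR(yaw,tilt); return tcp_for_grip(grip,Rt),Rt
def grip_from_lip(lip,yaw,tilt,droop=.04):
    Rp=R.from_euler('z',yaw)*R.from_euler('y',tilt+droop); return lip+Rp.apply([-.197,0,.059])
def rows(poses,per=10):
    o=monitor.get_obs(); p0,R0=o['eef_pos'],R.from_quat(o['tool_rot'])
    for i,(p,Rt) in enumerate(poses):
        if i%per==0 and i: p0,R0=poses[i-1]; print('--')
        print((R0.inv().apply(p-p0)*100).round(2).tolist(),(R0.inv()*Rt).as_rotvec().round(3).tolist())
E
python3 - <<'E'
from h import *
o=monitor.get_obs(); R0=R.from_quat(o['tool_rot']); g0=o['eef_pos']-R0.apply([0,0,.019])
g1=grip_from_lip(LIP+[0,0,.03],DIR,-.04); print(g0,g1)
N=20; P=[]
for i in range(1,N+1):
    s=(1-np.cos(np.pi*i/N))/2
    P.append(pose(g0+(g1-g0)*s,YAW+(DIR-YAW)*s,-.04*s))
rows(P)
E
```

```text
[ 0.51989549 -0.24365942  0.23419788] [0.5650996  0.01829878 0.239     ]
[0.17, 0.06, 0.03] [0.0, 0.008, -0.0]
[0.63, 0.23, 0.12] [-0.001, 0.019, -0.018]
[1.4, 0.52, 0.26] [-0.002, 0.036, -0.048]
[2.44, 0.91, 0.45] [-0.004, 0.06, -0.089]
[3.74, 1.39, 0.69] [-0.006, 0.089, -0.14]
[5.26, 1.96, 0.96] [-0.009, 0.124, -0.199]
[6.96, 2.58, 1.27] [-0.011, 0.163, -0.265]
[8.8, 3.25, 1.6] [-0.015, 0.206, -0.337]
[10.74, 3.95, 1.95] [-0.018, 0.251, -0.412]
[12.73, 4.66, 2.29] [-0.021, 0.297, -0.489]
--
[1.24, 1.5, 0.86] [-0.003, 0.047, -0.077]
[2.45, 2.96, 1.7] [-0.006, 0.092, -0.152]
[3.6, 4.34, 2.49] [-0.009, 0.136, -0.223]
[4.66, 5.61, 3.21] [-0.012, 0.177, -0.288]
[5.61, 6.74, 3.86] [-0.014, 0.213, -0.347]
[6.41, 7.7, 4.41] [-0.016, 0.244, -0.396]
[7.06, 8.47, 4.85] [-0.017, 0.269, -0.436]
[7.53, 9.03, 5.17] [-0.019, 0.287, -0.465]
[7.82, 9.38, 5.37] [-0.019, 0.299, -0.483]
[7.92, 9.49, 5.43] [-0.019, 0.302, -0.489]
```

arm_command:
  increments:
    - {"dx": 0.17, "dy": 0.06, "dz": 0.03, "wx": 0, "wy": 0.006, "wz": -0.005, "grip": 0.3}
    - {"dx": 0.63, "dy": 0.23, "dz": 0.12, "wx": -0.001, "wy": 0.019, "wz": -0.018, "grip": 0.3}
    - {"dx": 1.4, "dy": 0.52, "dz": 0.26, "wx": -0.002, "wy": 0.036, "wz": -0.048, "grip": 0.3}
    - {"dx": 2.44, "dy": 0.91, "dz": 0.45, "wx": -0.004, "wy": 0.06, "wz": -0.089, "grip": 0.3}
    - {"dx": 3.74, "dy": 1.39, "dz": 0.69, "wx": -0.006, "wy": 0.089, "wz": -0.14, "grip": 0.3}
    - {"dx": 5.26, "dy": 1.96, "dz": 0.96, "wx": -0.009, "wy": 0.124, "wz": -0.199, "grip": 0.3}
    - {"dx": 6.96, "dy": 2.58, "dz": 1.27, "wx": -0.011, "wy": 0.163, "wz": -0.265, "grip": 0.3}
    - {"dx": 8.8, "dy": 3.25, "dz": 1.6, "wx": -0.015, "wy": 0.206, "wz": -0.337, "grip": 0.3}
    - {"dx": 10.74, "dy": 3.95, "dz": 1.95, "wx": -0.018, "wy": 0.251, "wz": -0.412, "grip": 0.3}
    - {"dx": 12.73, "dy": 4.66, "dz": 2.29, "wx": -0.021, "wy": 0.297, "wz": -0.489, "grip": 0.3}

```text
clock: 4.85
eef_pos: [0.549, -0.1044, 0.2188]
tool_rot: [0.355, 0.896, 0.25, 0.098]
ft_force: [-0.5, 0.5, -4.8]
grip_width: 0.0079
grasp_force: 60.2
```

arm_command:
  increments:
    - {"dx": 1.24, "dy": 1.5, "dz": 0.86, "wx": -0.003, "wy": 0.047, "wz": -0.077, "grip": 0.3}
    - {"dx": 2.45, "dy": 2.96, "dz": 1.7, "wx": -0.006, "wy": 0.092, "wz": -0.152, "grip": 0.3}
    - {"dx": 3.6, "dy": 4.34, "dz": 2.49, "wx": -0.009, "wy": 0.136, "wz": -0.223, "grip": 0.3}
    - {"dx": 4.66, "dy": 5.61, "dz": 3.21, "wx": -0.012, "wy": 0.177, "wz": -0.288, "grip": 0.3}
    - {"dx": 5.61, "dy": 6.74, "dz": 3.86, "wx": -0.014, "wy": 0.213, "wz": -0.347, "grip": 0.3}
    - {"dx": 6.41, "dy": 7.7, "dz": 4.41, "wx": -0.016, "wy": 0.244, "wz": -0.396, "grip": 0.3}
    - {"dx": 7.06, "dy": 8.47, "dz": 4.85, "wx": -0.017, "wy": 0.269, "wz": -0.436, "grip": 0.3}
    - {"dx": 7.53, "dy": 9.03, "dz": 5.17, "wx": -0.019, "wy": 0.287, "wz": -0.465, "grip": 0.3}
    - {"dx": 7.82, "dy": 9.38, "dz": 5.37, "wx": -0.019, "wy": 0.299, "wz": -0.483, "grip": 0.3}
    - {"dx": 7.92, "dy": 9.49, "dz": 5.43, "wx": -0.019, "wy": 0.302, "wz": -0.489, "grip": 0.3}

```text
clock: 5.85
eef_pos: [0.5669, 0.0288, 0.2216]
tool_rot: [0.088, 0.957, 0.277, 0.025]
ft_force: [-0.1, 0.4, -5.4]
grip_width: 0.0082
grasp_force: 60.2
```

```bash
python3 - <<'E'
from h import *
o=monitor.get_obs(); print(o['clock'],o['joint_pos'].round(3),o['ft_force'].round(1),o['ft_torque'].round(2),o['grip_width'])
p,Rt=pose(grip_from_lip(LIP+[0,0,.03],DIR,-.04),DIR,-.04); delta(p,Rt)
im,d=viewer.camera('top'); P=cloud('top',d)
b=cv2.resize(im[150:300,170:370,::-1],(800,600),interpolation=cv2.INTER_CUBIC); cv2.imwrite('pics/over.png',b)
x,y,z=[P[...,i] for i in range(3)]
q=P[(x>.45)&(x<.8)&(y>-.0)&(y<.35)&(z>.12)&(z<.26)]; print(cv2.minAreaRect(q[:,:2].astype(np.float32)*1000),np.percentile(q[:,2],[2,50,98]))
E
```

```text
5.85 [-0.269  0.374  0.112  1.365  0.561 -0.103] [-0.1  0.4 -5.4] [-1.53  0.24 -0.1 ] 0.008179916464504578
d cm [-0.02  0.03 -0.15] w [ 0.    -0.001 -0.   ]
((583.1321411132812, 109.41181945800781), (217.2161407470703, 122.09903717041016), 79.82078552246094) [0.1670479  0.17718359 0.23430609]
```

View pics/over.png

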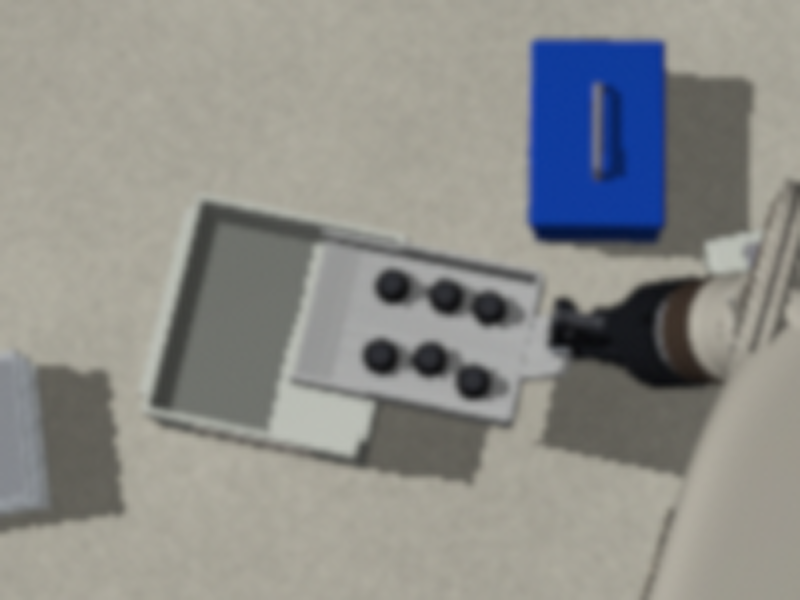

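The top view crop shows the pan with six feet. Its lip at (305,310) is over the bin, which spans (150–400, 205–460). Now I'll tip it about the lip.

```bash
python3 - <<'E'
from h import *
L0=LIP+[0,0,.03]; T=np.radians(np.r_[1,3,6,9,12,15,18,21,24,27, 29,31,33,35,37,39,41,43,45,47])-.04
P=[]
for i,t in enumerate(T):
    l=L0-np.array([0,0,.03])*min(1,(i+1)/20)
    P.append(pose(grip_from_lip(l,DIR,t),DIR,t))
rows(P)
E
```

```text
[-0.02, 0.19, -0.24] [0.018, -0.001, -0.0]
[-0.02, 0.61, -0.56] [0.052, -0.001, -0.0]
[-0.02, 1.29, -1.09] [0.105, -0.001, -0.0]
[-0.02, 2.01, -1.57] [0.157, -0.001, -0.0]
[-0.02, 2.76, -2.01] [0.21, -0.001, -0.0]
[-0.02, 3.54, -2.4] [0.262, -0.001, -0.0]
[-0.02, 4.34, -2.75] [0.314, -0.001, -0.0]
[-0.02, 5.17, -3.05] [0.367, -0.001, -0.0]
[-0.02, 6.02, -3.3] [0.419, -0.001, -0.0]
[-0.01, 6.88, -3.51] [0.471, -0.001, -0.0]
--
[0.0, 0.47, -0.31] [0.035, 0.0, -0.0]
[0.0, 0.95, -0.61] [0.07, -0.0, -0.0]
[0.0, 1.46, -0.89] [0.105, -0.0, 0.0]
[-0.0, 1.97, -1.15] [0.14, -0.0, -0.0]
[0.0, 2.5, -1.39] [0.175, 0.0, 0.0]
[0.0, 3.04, -1.61] [0.209, 0.0, 0.0]
[0.0, 3.6, -1.82] [0.244, -0.0, 0.0]
[0.0, 4.16, -2.0] [0.279, 0.0, 0.0]
[0.0, 4.74, -2.16] [0.314, 0.0, -0.0]
[-0.0, 5.33, -2.3] [0.349, -0.0, 0.0]
```

arm_command:
  increments:
    - {"dx": 0, "dy": 0.19, "dz": -0.24, "wx": 0.018, "wy": 0, "wz": 0, "grip": 0.3}
    - {"dx": 0, "dy": 0.61, "dz": -0.56, "wx": 0.052, "wy": 0, "wz": 0, "grip": 0.3}
    - {"dx": 0, "dy": 1.29, "dz": -1.09, "wx": 0.105, "wy": 0, "wz": 0, "grip": 0.3}
    - {"dx": 0, "dy": 2.01, "dz": -1.57, "wx": 0.157, "wy": 0, "wz": 0, "grip": 0.3}
    - {"dx": 0, "dy": 2.76, "dz": -2.01, "wx": 0.21, "wy": 0, "wz": 0, "grip": 0.3}
    - {"dx": 0, "dy": 3.54, "dz": -2.4, "wx": 0.262, "wy": 0, "wz": 0, "grip": 0.3}
    - {"dx": 0, "dy": 4.34, "dz": -2.75, "wx": 0.314, "wy": 0, "wz": 0, "grip": 0.3}
    - {"dx": 0, "dy": 5.17, "dz": -3.05, "wx": 0.367, "wy": 0, "wz": 0, "grip": 0.3}
    - {"dx": 0, "dy": 6.02, "dz": -3.3, "wx": 0.419, "wy": 0, "wz": 0, "grip": 0.3}
    - {"dx": 0, "dy": 6.88, "dz": -3.51, "wx": 0.471, "wy": 0, "wz": 0, "grip": 0.3}

```text
clock: 6.9
eef_pos: [0.5737, 0.0675, 0.2896]
tool_rot: [0.092, 0.995, 0.046, 0.004]
ft_force: [0.2, -1.2, -4.6]
grip_width: 0.0083
grasp_force: 59.7
```

arm_command:
  increments:
    - {"dx": 0, "dy": 0.47, "dz": -0.31, "wx": 0.035, "wy": 0, "wz": 0, "grip": 0.3}
    - {"dx": 0, "dy": 0.95, "dz": -0.61, "wx": 0.07, "wy": 0, "wz": 0, "grip": 0.3}
    - {"dx": 0, "dy": 1.46, "dz": -0.89, "wx": 0.105, "wy": 0, "wz": 0, "grip": 0.3}
    - {"dx": 0, "dy": 1.97, "dz": -1.15, "wx": 0.14, "wy": 0, "wz": 0, "grip": 0.3}
    - {"dx": 0, "dy": 2.5, "dz": -1.39, "wx": 0.175, "wy": 0, "wz": 0, "grip": 0.3}
    - {"dx": 0, "dy": 3.04, "dz": -1.61, "wx": 0.209, "wy": 0, "wz": 0, "grip": 0.3}
    - {"dx": 0, "dy": 3.6, "dz": -1.82, "wx": 0.244, "wy": 0, "wz": 0, "grip": 0.3}
    - {"dx": 0, "dy": 4.16, "dz": -2.0, "wx": 0.279, "wy": 0, "wz": 0, "grip": 0.3}
    - {"dx": 0, "dy": 4.74, "dz": -2.16, "wx": 0.314, "wy": 0, "wz": 0, "grip": 0.3}
    - {"dx": 0, "dy": 5.33, "dz": -2.3, "wx": 0.349, "wy": 0, "wz": 0, "grip": 0.3}

```text
clock: 7.9
eef_pos: [0.5831, 0.1182, 0.317]
tool_rot: [0.092, 0.988, -0.126, -0.012]
ft_force: [-0.5, -1.1, -3.1]
grip_width: 0.008
grasp_force: 59.9
```

```bash
python3 - <<'E'
from h import *
o=monitor.get_obs(); print(o['clock'],o['joint_pos'].round(3),o['eef_pos'],o['ft_force'].round(1),o['ft_torque'].round(2),o['grip_width'])
t=np.radians(47)-.04; p,Rt=pose(grip_from_lip(LIP,DIR,t),DIR,t); delta(p,Rt)
P=[]
for a in [50,54,58,62,66,70,74,77,78,78]:
    t=np.radians(a)-.04; P.append(pose(grip_from_lip(LIP,DIR,t),DIR,t))
rows(P)
a=viewer.camera('top')[0][150:300,190:340]; b=viewer.camera('side')[0][130:280,210:360]
cv2.imwrite('pics/pour1.png',cv2.resize(np.hstack([a,b])[:,:,::-1],(800,400),interpolation=cv2.INTER_CUBIC))
E
```

```text
7.9 [ 0.324  0.56   0.755  1.893 -0.221  0.523] [0.5830591  0.11815993 0.317021  ] [-0.5 -1.1 -3.1] [ 0.42 -0.08 -0.01] 0.007996439207976446
d cm [-0.05 -0.02  0.12] w [ 0.003 -0.001 -0.002]
[-0.05, 0.71, -0.57] [0.055, -0.001, -0.002]
[-0.05, 1.74, -1.42] [0.125, -0.001, -0.002]
[-0.05, 2.83, -2.2] [0.195, -0.001, -0.002]
[-0.04, 3.97, -2.9] [0.265, -0.001, -0.002]
[-0.04, 5.16, -3.52] [0.334, -0.002, -0.002]
[-0.04, 6.38, -4.06] [0.404, -0.002, -0.002]
[-0.03, 7.64, -4.51] [0.474, -0.002, -0.001]
[-0.03, 8.61, -4.79] [0.526, -0.002, -0.001]
[-0.03, 8.93, -4.87] [0.544, -0.002, -0.001]
[-0.03, 8.93, -4.87] [0.544, -0.002, -0.001]
```

View pics/pour1.png

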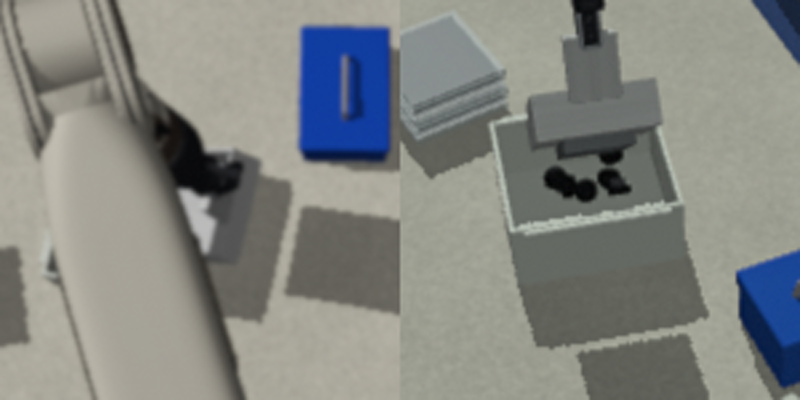

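The side crop (right half) shows four or five feet already in the bin around (555–625, 155–190). The rest is hidden, so I'll tip further and dwell.

arm_command:
  increments:
    - {"dx": 0, "dy": 0.71, "dz": -0.57, "wx": 0.055, "wy": 0, "wz": 0, "grip": 0.3}
    - {"dx": 0, "dy": 1.74, "dz": -1.42, "wx": 0.125, "wy": 0, "wz": 0, "grip": 0.3}
    - {"dx": 0, "dy": 2.83, "dz": -2.2, "wx": 0.195, "wy": 0, "wz": 0, "grip": 0.3}
    - {"dx": 0, "dy": 3.97, "dz": -2.9, "wx": 0.265, "wy": 0, "wz": 0, "grip": 0.3}
    - {"dx": 0, "dy": 5.16, "dz": -3.52, "wx": 0.334, "wy": 0, "wz": 0, "grip": 0.3}
    - {"dx": 0, "dy": 5.16, "dz": -3.52, "wx": 0.334, "wy": 0, "wz": 0, "grip": 0.3}
    - {"dx": 0, "dy": 5.16, "dz": -3.52, "wx": 0.334, "wy": 0, "wz": 0, "grip": 0.3}
    - {"dx": 0, "dy": 5.16, "dz": -3.52, "wx": 0.334, "wy": 0, "wz": 0, "grip": 0.3}
    - {"dx": 0, "dy": 5.16, "dz": -3.52, "wx": 0.334, "wy": 0, "wz": 0, "grip": 0.3}

```text
clock: 8.9
eef_pos: [0.577, 0.1567, 0.3115]
tool_rot: [0.085, 0.957, -0.279, -0.009]
ft_force: [-0.2, 0.3, -3.0]
grip_width: 0.008
grasp_force: 60.3
```

```bash
python3 - <<'E'
from h import *
o=monitor.get_obs(); print(o['clock'],o['joint_pos'].round(3),o['eef_pos'],o['ft_force'].round(1),o['ft_torque'].round(2),o['grip_width'])
t=np.radians(66)-.04; p,Rt=pose(grip_from_lip(LIP,DIR,t),DIR,t); delta(p,Rt)
P=[]
# retrace: untilt while lifting lip
for a in [63,58,52,46,40,34,28,22,16,10,5,2,0,0]:
    t=np.radians(a)-.04; k=1-a/66; P.append(pose(grip_from_lip(LIP+[0,0,.05*k],DIR,t),DIR,t))
rows(P)
E
```

```text
8.9 [ 0.51   0.765  0.984  2.149 -0.447  0.769] [0.57695752 0.15669593 0.31145088] [-0.2  0.3 -3. ] [ 0.93 -0.07  0.  ] 0.007967698725709516
d cm [-1.47  0.43 -3.39] w [ 0.024  0.033 -0.003]
[-1.45, -0.4, -2.87] [-0.029, 0.033, -0.002]
[-1.43, -1.7, -1.93] [-0.116, 0.033, -0.001]
[-1.39, -3.11, -0.68] [-0.221, 0.033, 0.001]
[-1.35, -4.35, 0.68] [-0.325, 0.033, 0.003]
[-1.3, -5.39, 2.13] [-0.43, 0.033, 0.005]
[-1.25, -6.24, 3.66] [-0.535, 0.033, 0.006]
[-1.2, -6.89, 5.24] [-0.64, 0.033, 0.008]
[-1.15, -7.33, 6.85] [-0.744, 0.033, 0.01]
[-1.09, -7.56, 8.48] [-0.849, 0.032, 0.012]
[-1.04, -7.58, 10.09] [-0.954, 0.032, 0.013]
--
[-0.0, -0.99, 0.88] [-0.087, 0.0, 0.0]
[-0.0, -1.53, 1.45] [-0.14, 0.0, -0.0]
[-0.0, -1.87, 1.85] [-0.175, -0.0, 0.0]
[-0.0, -1.87, 1.85] [-0.175, -0.0, 0.0]
```

Joint 4 has reached its limit at about 60° of tip. I'll check in numbers whether the pan is empty.

```bash
cat >> h.py <<'E'
def pan_frame(o,droop=0):
    Rt=R.from_quat(o['tool_rot']); base,_=toolR(0,0); Rp=Rt*base.inv()   # pan orientation = Rt*toolR0^-1
    g=o['eef_pos']-Rt.apply([0,0,.019]); return g-Rp.apply([-.109,0,.083]),Rp
E
python3 - <<'E'
from h import *
o=monitor.get_obs(); org,Rp=pan_frame(o); print('pan',org, 'x',Rp.apply([1,0,0]).round(2),'lip',org+Rp.apply([.088,0,.024]))
im,P=pan_obs(); L=(P-org)@Rp.as_matrix()
dark=im.max(2)<60
ins=(L[...,0]>-.083)&(L[...,0]<.085)&(abs(L[...,1])<.055)
print('floor px',(ins&(abs(L[...,2]-.015)<.01)).sum(),'dark above floor',(ins&dark&(L[...,2]>.0)&(L[...,2]<.06)).sum(),'high',(ins&(L[...,2]>.026)&(L[...,2]<.045)&(L[...,0]>-.07)&(L[...,0]<.06)&(abs(L[...,1])<.045)).sum())
for n in ['side','top']:
    im,P=pan_obs(n); x,y,z=[P[...,i] for i in range(3)]
    c=np.array([.608,.254]); u=np.array([np.cos(DIR),np.sin(DIR)]); v=np.array([-u[1],u[0]])
    a=(P[...,:2]-c)@u; b=(P[...,:2]-c)@v
    m=((im.max(2)<60)&(abs(a)<.09)&(abs(b)<.09)&(z<.06)&(z>-.01)).astype(np.uint8)
    k,_,st,ce=cv2.connectedComponentsWithStats(m); print(n,[(s[4],ce[i].round().tolist()) for i,s in enumerate(st) if i and s[4]>8], st[0][4])
E
```

```text
pan [0.57828429 0.14348306 0.1924879 ] x [ 0.1   0.45 -0.89] lip [0.59059062 0.20436072 0.12568622]
floor px 17609 dark above floor 35 high 0
side [(np.int32(96), [284.0, 199.0]), (np.int32(56), [255.0, 204.0]), (np.int32(31), [293.0, 206.0])] 307017
top [(np.int32(66), [234.0, 228.0]), (np.int32(36), [222.0, 229.0]), (np.int32(20), [229.0, 253.0])] 307064
```

The pan reads empty: its floor is clear and nothing dark is above it. Dark blobs lie in the bin in both views. I'll level the pan and go back.

arm_command:
  increments:
    - {"dx": -0.4, "dy": -0.4, "dz": -1.0, "wx": -0.029, "wy": 0.01, "wz": 0, "grip": 0.3}
    - {"dx": -0.9, "dy": -1.7, "dz": -1.4, "wx": -0.116, "wy": 0.02, "wz": 0, "grip": 0.3}
    - {"dx": -1.39, "dy": -3.11, "dz": -0.68, "wx": -0.221, "wy": 0.033, "wz": 0, "grip": 0.3}
    - {"dx": -1.35, "dy": -4.35, "dz": 0.68, "wx": -0.325, "wy": 0.033, "wz": 0.003, "grip": 0.3}
    - {"dx": -1.3, "dy": -5.39, "dz": 2.13, "wx": -0.43, "wy": 0.033, "wz": 0.005, "grip": 0.3}
    - {"dx": -1.25, "dy": -6.24, "dz": 3.66, "wx": -0.535, "wy": 0.033, "wz": 0.006, "grip": 0.3}
    - {"dx": -1.2, "dy": -6.89, "dz": 5.24, "wx": -0.64, "wy": 0.033, "wz": 0.008, "grip": 0.3}
    - {"dx": -1.15, "dy": -7.33, "dz": 6.85, "wx": -0.744, "wy": 0.033, "wz": 0.01, "grip": 0.3}
    - {"dx": -1.09, "dy": -7.56, "dz": 8.48, "wx": -0.849, "wy": 0.032, "wz": 0.012, "grip": 0.3}
    - {"dx": -1.04, "dy": -7.58, "dz": 10.09, "wx": -0.954, "wy": 0.032, "wz": 0.013, "grip": 0.3}

```text
clock: 10.05
eef_pos: [0.5684, 0.0372, 0.2676]
tool_rot: [0.089, 0.977, 0.192, 0.019]
ft_force: [0.5, -0.3, -4.0]
grip_width: 0.008
grasp_force: 60.3
```

```bash
python3 - <<'E'
from h import *
import json
o=monitor.get_obs(); print(o['clock'],o['joint_pos'].round(3),o['eef_pos'])
R0=R.from_quat(o['tool_rot']); g0=o['eef_pos']-R0.apply([0,0,.019])
t=np.radians(10)-.04; p,Rt=pose(grip_from_lip(LIP+[0,0,.05*(1-10/66)],DIR,t),DIR,t); delta(p,Rt)
G=json.load(open('grasp.json')); RG=R.from_quat(G['tool_rot']); g1=np.array(G['eef_pos'])-RG.apply([0,0,.019])+[0,0,.09]
N=20; P=[]; t0=np.radians(10)-.04
for i in range(1,N+1):
    s=(1-np.cos(np.pi*i/N))/2
    P.append(pose(g0+(g1-g0)*s,DIR+(YAW-DIR)*s,t0*(1-min(1,2*s))))
rows(P)
E
```

```text
10.05 [-0.16   0.33   0.239  1.468  0.388  0.024] [0.56835496 0.03719948 0.26759755]
d cm [-0.02  0.1   0.09] w [-0.001  0.002  0.003]
[-0.0, -0.17, -0.04] [-0.002, -0.001, 0.009]
[-0.02, -0.67, -0.14] [-0.007, -0.009, 0.029]
[-0.05, -1.49, -0.31] [-0.015, -0.022, 0.06]
[-0.1, -2.61, -0.55] [-0.026, -0.041, 0.104]
[-0.16, -4.01, -0.84] [-0.04, -0.065, 0.157]
[-0.23, -5.65, -1.18] [-0.055, -0.094, 0.219]
[-0.31, -7.49, -1.57] [-0.073, -0.128, 0.289]
[-0.41, -9.49, -2.0] [-0.092, -0.166, 0.363]
[-0.51, -11.61, -2.45] [-0.111, -0.208, 0.441]
[-0.61, -13.79, -2.92] [-0.131, -0.252, 0.519]
--
[-1.29, -1.78, -0.56] [-0.0, -0.045, 0.078]
[-2.54, -3.53, -1.1] [-0.0, -0.089, 0.154]
[-3.74, -5.2, -1.62] [-0.0, -0.131, 0.226]
[-4.84, -6.74, -2.11] [-0.0, -0.169, 0.293]
[-5.81, -8.12, -2.54] [-0.0, -0.203, 0.352]
[-6.65, -9.3, -2.91] [-0.0, -0.233, 0.403]
[-7.32, -10.25, -3.21] [-0.0, -0.256, 0.444]
[-7.81, -10.95, -3.43] [-0.0, -0.273, 0.474]
[-8.11, -11.38, -3.57] [-0.0, -0.284, 0.492]
[-8.21, -11.52, -3.61] [-0.0, -0.288, 0.498]
```

arm_command:
  increments:
    - {"dx": 0, "dy": -0.17, "dz": -0.04, "wx": -0.002, "wy": -0.001, "wz": 0.009, "grip": 0.3}
    - {"dx": -0.02, "dy": -0.67, "dz": -0.14, "wx": -0.007, "wy": -0.009, "wz": 0.029, "grip": 0.3}
    - {"dx": -0.05, "dy": -1.49, "dz": -0.31, "wx": -0.015, "wy": -0.022, "wz": 0.06, "grip": 0.3}
    - {"dx": -0.1, "dy": -2.61, "dz": -0.55, "wx": -0.026, "wy": -0.041, "wz": 0.104, "grip": 0.3}
    - {"dx": -0.16, "dy": -4.01, "dz": -0.84, "wx": -0.04, "wy": -0.065, "wz": 0.157, "grip": 0.3}
    - {"dx": -0.23, "dy": -5.65, "dz": -1.18, "wx": -0.055, "wy": -0.094, "wz": 0.219, "grip": 0.3}
    - {"dx": -0.31, "dy": -7.49, "dz": -1.57, "wx": -0.073, "wy": -0.128, "wz": 0.289, "grip": 0.3}
    - {"dx": -0.41, "dy": -9.49, "dz": -2.0, "wx": -0.092, "wy": -0.166, "wz": 0.363, "grip": 0.3}
    - {"dx": -0.51, "dy": -11.61, "dz": -2.45, "wx": -0.111, "wy": -0.208, "wz": 0.441, "grip": 0.3}
    - {"dx": -0.61, "dy": -13.79, "dz": -2.92, "wx": -0.131, "wy": -0.252, "wz": 0.519, "grip": 0.3}

```text
clock: 11.05
eef_pos: [0.5493, -0.0989, 0.2413]
tool_rot: [0.359, 0.897, 0.239, 0.095]
ft_force: [-0.7, -0.1, -3.4]
grip_width: 0.008
grasp_force: 60.4
```

arm_command:
  increments:
    - {"dx": -1.29, "dy": -1.78, "dz": -0.56, "wx": 0, "wy": -0.045, "wz": 0.078, "grip": 0.3}
    - {"dx": -2.54, "dy": -3.53, "dz": -1.1, "wx": 0, "wy": -0.089, "wz": 0.154, "grip": 0.3}
    - {"dx": -3.74, "dy": -5.2, "dz": -1.62, "wx": 0, "wy": -0.131, "wz": 0.226, "grip": 0.3}
    - {"dx": -4.84, "dy": -6.74, "dz": -2.11, "wx": 0, "wy": -0.169, "wz": 0.293, "grip": 0.3}
    - {"dx": -5.81, "dy": -8.12, "dz": -2.54, "wx": 0, "wy": -0.203, "wz": 0.352, "grip": 0.3}
    - {"dx": -6.65, "dy": -9.3, "dz": -2.91, "wx": 0, "wy": -0.233, "wz": 0.403, "grip": 0.3}
    - {"dx": -7.32, "dy": -10.25, "dz": -3.21, "wx": 0, "wy": -0.256, "wz": 0.444, "grip": 0.3}
    - {"dx": -7.81, "dy": -10.95, "dz": -3.43, "wx": 0, "wy": -0.273, "wz": 0.474, "grip": 0.3}
    - {"dx": -8.11, "dy": -11.38, "dz": -3.57, "wx": 0, "wy": -0.284, "wz": 0.492, "grip": 0.3}
    - {"dx": -8.21, "dy": -11.52, "dz": -3.61, "wx": 0, "wy": -0.288, "wz": 0.498, "grip": 0.3}

```text
clock: 12.05
eef_pos: [0.5279, -0.2402, 0.2148]
tool_rot: [0.598, 0.76, 0.202, 0.159]
ft_force: [-0.2, -0.0, -2.0]
grip_width: 0.0079
grasp_force: 60.4
```

arm_command:
  increments:
    - {"dx": 0, "dy": 0, "dz": 0, "wx": 0, "wy": 0, "wz": 0, "grip": 0.3}
    - {"dx": 0, "dy": 0, "dz": 0, "wx": 0, "wy": 0, "wz": 0, "grip": 0.3}

```text
clock: 12.25
eef_pos: [0.5282, -0.2399, 0.2148]
tool_rot: [0.597, 0.76, 0.202, 0.158]
ft_force: [-0.6, 0.0, -3.2]
grip_width: 0.0078
grasp_force: 60.4
```

```bash
cat > check.py <<'E'
from h import *
import json
def run():
    o=monitor.get_obs(); print(o['clock'],o['eef_pos'].round(4),o['ft_force'].round(2),o['ft_torque'].round(2),o['grip_width'])
    G=json.load(open('grasp.json')); RG=R.from_quat(G['tool_rot']); pg=np.array(G['eef_pos'])
    print('to grasp pose:'); delta(pg,RG,o)
    org,Rp=pan_frame(o); im,P=pan_obs(); L=(P-org)@Rp.as_matrix(); x,y,z=[L[...,i] for i in range(3)]
    W=P-org  # world-aligned height for level
    def fit(m):
        q=L[m]; k=np.zeros(3); g=np.ones(len(q),bool)
        for _ in range(4):
            A=np.c_[q[:,:2],np.ones(len(q))]; k=np.linalg.lstsq(A[g],q[g,2],rcond=None)[0]; g=abs(q[:,2]-A@k)<.003
        return k.round(4),g.sum()
    print('floor slope in tool-implied pan frame',fit((x>-.06)&(x<.05)&(abs(y)<.045)&(abs(z-.018)<.012)))
    q=L[(abs(abs(y)-.060)<.02)&(abs(z-.055)<.012)&(x>-.095)&(x<.06)]
    r=cv2.minAreaRect(q[:,:2].astype(np.float32)*1000); print('rims in tool-implied frame',r)
    for s in(-1,1):
        w=q[q[:,1]*s>0]; k=np.polyfit(w[:,0],w[:,2],1); print('rim',s,len(w),k.round(4))
    print('tool-implied pan x,z',Rp.apply([1,0,0]).round(4),Rp.apply([0,0,1]).round(4),'org',org.round(4))
    return im
E
python3 - <<'E'
import check; im=check.run()
from h import *
b=[]
for n,s in [('side',(150,270,230,330)),('top',(190,275,195,285))]:
    im,P=pan_obs(n); z=P[...,2]
    c=np.array([.608,.254]); u=np.array([np.cos(DIR),np.sin(DIR)]); v=np.array([-u[1],u[0]])
    a=(P[...,:2]-c)@u; bb=(P[...,:2]-c)@v
    m=((im.max(2)<60)&(abs(a)<.09)&(abs(bb)<.09)&(z<.06)&(z>-.01)).astype(np.uint8)
    k,_,st,ce=cv2.connectedComponentsWithStats(m); print(n,[(int(w[4]),ce[i].round().tolist()) for i,w in enumerate(st) if i and w[4]>4])
    b.append(cv2.resize(im[s[0]:s[1],s[2]:s[3],::-1],(400,480),interpolation=cv2.INTER_CUBIC))
cv2.imwrite('pics/bin.png',np.hstack(b))
E
```

```text
12.25 [ 0.5282 -0.2399  0.2148] [-0.58  0.01 -3.17] [-0.24  1.1   0.01] 0.007808793558989506
to grasp pose:
d cm [-0.24 -4.47  7.66] w [-0.003 -0.006 -0.002]
floor slope in tool-implied pan frame (array([-0.0283,  0.0057,  0.0151]), np.int64(11613))
rims in tool-implied frame ((-22.59221649169922, 0.09006500244140625), (135.0154266357422, 120.92644500732422), 0.12764465808868408)
rim -1 1244 [-0.0251  0.0507]
rim 1 2044 [0.0055 0.0542]
tool-implied pan x,z [ 0.9716  0.2367 -0.0048] [4.7e-03 9.0e-04 1.0e+00] org [ 0.6246 -0.2164  0.1478]
side [(151, [286.0, 196.0]), (36, [277.0, 192.0]), (54, [254.0, 204.0]), (29, [293.0, 206.0])]
top [(40, [224.0, 218.0]), (91, [233.0, 226.0]), (38, [245.0, 223.0]), (38, [222.0, 229.0]), (32, [228.0, 253.0])]
```

Six feet are in the bin: the top-view blobs are 40, 91 (two touching), 38, 38 and 32 px, and the pan is empty. Before lowering, I'll calibrate the droop reading against the seated pan in the earlier wrist cloud.

```bash
python3 - <<'E'
from h import *
P1=np.load('pics/w1.npy'); Rp=R.from_euler('z',YAW)
org1=GRIP-Rp.apply([-.109,0,.083]); print(org1)
o=monitor.get_obs(); org2,Rp2=pan_frame(o); im,P2=pan_obs()
for n,P,org,Rq in [('seated',P1,org1,Rp),('held',P2,org2,Rp2)]:
    L=(P-org)@Rq.as_matrix(); x,y,z=[L[...,i] for i in range(3)]
    m=(x>-.06)&(x<.05)&(abs(y)<.045)&(abs(z-.018)<.012); q=L[m]; g=np.ones(len(q),bool)
    for _ in range(5):
        A=np.c_[q[:,:2],np.ones(len(q))]; k=np.linalg.lstsq(A[g],q[g,2],rcond=None)[0]; g=abs(q[:,2]-A@k)<.002
    print(n,'floor',k.round(4),g.sum())
    for s in(-1,1):
        w=L[(abs(y*s-.060)<.012)&(abs(z-.056)<.007)&(x>-.08)&(x<.0)]; k=np.polyfit(w[:,0],w[:,2],1); print(' rim',s,len(w),k.round(4), 'ymed',np.median(w[:,1]).round(4))
    w=L[(abs(x+.087)<.012)&(abs(y)<.055)&(abs(z-.056)<.006)]; print(' rear rim x,z',np.median(w,0).round(4),len(w))
    tabm=(x<-.095)&(x>-.14)&(abs(y)<.03)&(z>.09)&(z<.12); print(' tab y',L[tabm][:,1].min(),L[tabm][:,1].max())
    # platform/scale in world for drift check
E
```

```text
[ 0.62594375 -0.21836951  0.06      ]
seated floor [-0.0003  0.0006  0.0175] 4302
 rim -1 589 [0.     0.0552] ymed -0.0565
 rim 1 479 [0.0022 0.0569] ymed 0.0582
 rear rim x,z [-0.0905  0.0102  0.0571] 926
 tab y -0.024750891238124947 0.024993036633821943
held floor [-0.0279  0.0056  0.0151] 11599
 rim -1 634 [-0.0203  0.0532] ymed -0.0559
 rim 1 875 [-0.0219  0.055 ] ymed 0.0587
 rear rim x,z [-0.0886  0.0339  0.0572] 1099
 tab y -0.025108180255062725 0.025669216089346063
```

```bash
cat > tgt.py <<'E'
from h import *
import json,sys
G=json.load(open('grasp.json')); RG=R.from_quat(G['tool_rot']); g=np.array(G['eef_pos'])-RG.apply([0,0,.019])
def target(h,rx=-.026,shift=(0,0)):
    Rt=RG*R.from_rotvec([rx,0,0]); s=R.from_euler('z',YAW).apply([*shift,0]); return tcp_for_grip(g+s+[0,0,h],Rt),Rt
E
python3 - <<'E'
from tgt import *
rows([target(.016)]); o=monitor.get_obs(); print('up',R.from_quat(o['tool_rot']).inv().apply([0,0,1]))
E
```

```text
[-0.23, -3.62, 6.27] [-0.029, -0.005, -0.003]
up [ 2.14454670e-04  4.95714861e-01 -8.68485308e-01]
```

arm_command:
  increments:
    - {"dx": -0.03, "dy": -0.3, "dz": 0.5, "wx": -0.01, "wy": 0, "wz": 0, "grip": 0.3}
    - {"dx": -0.08, "dy": -0.9, "dz": 1.6, "wx": -0.02, "wy": -0.002, "wz": -0.001, "grip": 0.3}
    - {"dx": -0.15, "dy": -1.7, "dz": 2.95, "wx": -0.029, "wy": -0.005, "wz": -0.003, "grip": 0.3}
    - {"dx": -0.2, "dy": -2.5, "dz": 4.3, "wx": -0.029, "wy": -0.005, "wz": -0.003, "grip": 0.3}
    - {"dx": -0.23, "dy": -3.2, "dz": 5.5, "wx": -0.029, "wy": -0.005, "wz": -0.003, "grip": 0.3}
    - {"dx": -0.23, "dy": -3.5, "dz": 6.1, "wx": -0.029, "wy": -0.005, "wz": -0.003, "grip": 0.3}
    - {"dx": -0.23, "dy": -3.62, "dz": 6.27, "wx": -0.029, "wy": -0.005, "wz": -0.003, "grip": 0.3}
    - {"dx": -0.23, "dy": -3.62, "dz": 6.27, "wx": -0.029, "wy": -0.005, "wz": -0.003, "grip": 0.3}
    - {"dx": -0.23, "dy": -3.62, "dz": 6.27, "wx": -0.029, "wy": -0.005, "wz": -0.003, "grip": 0.3}

```text
clock: 13.35
eef_pos: [0.5289, -0.2429, 0.1432]
tool_rot: [0.594, 0.757, 0.211, 0.17]
ft_force: [0.5, 0.1, -2.8]
grip_width: 0.0082
grasp_force: 60.4
```

```bash
python3 - <<'E'
from tgt import *
o=monitor.get_obs(); print(o['clock'],o['ft_force'].round(2)); p,Rt=target(.016); delta(p,Rt,o)
im,P=pan_obs(); P1=np.load('pics/w1.npy'); Rp=R.from_euler('z',YAW); org=GRIP-Rp.apply([-.109,0,.083])
for n,Q,h in [('seated',P1,0),('held',P,.016)]:
    L=(Q-org-[0,0,h])@Rp.as_matrix(); x,y,z=[L[...,i] for i in range(3)]
    q=L[(x>-.06)&(x<.05)&(abs(y)<.045)&(abs(z-.018)<.012)]; gd=np.ones(len(q),bool)
    for _ in range(5):
        A=np.c_[q[:,:2],np.ones(len(q))]; k=np.linalg.lstsq(A[gd],q[gd,2],rcond=None)[0]; gd=abs(q[:,2]-A@k)<.002
    print(n,'floor',k.round(4),gd.sum())
    for s in(-1,1):
        w=L[(abs(y*s-.060)<.008)&(abs(z-.056)<.004)&(x>-.08)&(x<.0)]; print(' rim',s,len(w),np.polyfit(w[:,0],w[:,1],1).round(4),'y range',np.percentile(w[:,1],[5,95]).round(4))
    w=L[(abs(x+.087)<.012)&(abs(y+.04)<.015)&(abs(z-.057)<.004)]; print(' rear rim x',np.percentile(w[:,0],[5,50,95]).round(4),'z',np.median(w[:,2]).round(4))
E
```

```text
13.35 [ 0.45  0.11 -2.77]
d cm [ 0.07 -0.08  0.06] w [0.002 0.001 0.001]
seated floor [-0.0003  0.0006  0.0175] 4302
 rim -1 478 [ 0.0015 -0.0572] y range [-0.0597 -0.0557]
 rim 1 447 [0.002  0.0581] y range [0.0561 0.0598]
 rear rim x [-0.0913 -0.09   -0.0872] z 0.0571
held floor [-0.0037 -0.0013  0.0182] 11594
 rim -1 624 [ 0.0009 -0.0575] y range [-0.0603 -0.0562]
 rim 1 827 [0.0042 0.0577] y range [0.0555 0.0592]Traceback (most recent call last):
  File "<stdin>", line 12, in <module>
    return _quantile_unchecked(
        a, q, axis, out, overwrite_input, method, keepdims, weights)
    return _ureduce(a,
                    func=_quantile_ureduce_func,
    ...<5 lines>...
                    overwrite_input=overwrite_input,
                    method=method)
    r = func(a, **kwargs)
    result = _quantile(arr,
                       quantiles=q,
    ...<2 lines>...
                       out=out,
                       weights=wgt)
    slices_having_nans = np.isnan(arr[-1, ...])
                                  ~~~^^^^^^^^^
IndexError: index -1 is out of bounds for axis 0 with size 0
```

Level now (slope -0.004), with the lateral position within 0.5 mm of the seated one. Lower slowly.

```bash
python3 - <<'E'
from tgt import *
rows([target(h) for h in (.013,.010,.008,.006,.004,.002,.000,-.0005)])
E
```

```text
[0.08, -0.24, 0.32] [0.002, 0.001, 0.001]
[0.08, -0.4, 0.58] [0.002, 0.001, 0.001]
[0.09, -0.5, 0.75] [0.002, 0.001, 0.001]
[0.09, -0.61, 0.92] [0.002, 0.001, 0.001]
[0.09, -0.71, 1.09] [0.002, 0.001, 0.001]
[0.09, -0.82, 1.26] [0.002, 0.001, 0.001]
[0.09, -0.92, 1.43] [0.002, 0.001, 0.001]
[0.09, -0.95, 1.48] [0.002, 0.001, 0.001]
```

arm_command:
  increments:
    - {"dx": 0.08, "dy": -0.24, "dz": 0.32, "wx": 0.002, "wy": 0.001, "wz": 0.001, "grip": 0.3}
    - {"dx": 0.08, "dy": -0.32, "dz": 0.45, "wx": 0.002, "wy": 0.001, "wz": 0.001, "grip": 0.3}
    - {"dx": 0.08, "dy": -0.4, "dz": 0.58, "wx": 0.002, "wy": 0.001, "wz": 0.001, "grip": 0.3}
    - {"dx": 0.09, "dy": -0.5, "dz": 0.75, "wx": 0.002, "wy": 0.001, "wz": 0.001, "grip": 0.3}
    - {"dx": 0.09, "dy": -0.5, "dz": 0.75, "wx": 0.002, "wy": 0.001, "wz": 0.001, "grip": 0.3}

```text
clock: 13.9
eef_pos: [0.5275, -0.2416, 0.1328]
tool_rot: [0.595, 0.757, 0.211, 0.168]
ft_force: [-0.6, 0.4, -3.6]
grip_width: 0.0082
grasp_force: 60.4
```

```bash
python3 - <<'E'
from tgt import *
o=monitor.get_obs(); print(o['ft_force'].round(2),o['ft_torque'].round(2)); p,Rt=target(.008); delta(p,Rt,o)
rows([target(h) for h in (.006,.004,.002,.000)])
E
```

```text
[-0.61  0.42 -3.63] [-0.28  1.16  0.04]
d cm [-0.09  0.14 -0.09] w [-0.002 -0.002 -0.001]
[-0.09, 0.03, 0.08] [-0.002, -0.002, -0.001]
[-0.09, -0.07, 0.25] [-0.002, -0.002, -0.001]
[-0.09, -0.17, 0.42] [-0.002, -0.002, -0.001]
[-0.09, -0.28, 0.59] [-0.002, -0.002, -0.001]
```

```bash
python3 - <<'E'
from tgt import *
A=[];Q=[];F=[]
for _ in range(10):
    o=monitor.get_obs(); A.append(o['eef_pos']); Q.append(o['tool_rot']); F.append(o['ft_force']); viewer.camera('side')
A=np.array(A); print(A.mean(0).round(4),A.std(0).round(4),np.array(Q).std(0).round(4),np.mean(F,0).round(2))
p,Rt=target(.008); delta(p,Rt,dict(eef_pos=A.mean(0),tool_rot=R.from_quat(Q).mean().as_quat()))
E
```

```text
[ 0.5277 -0.2418  0.1333] [0.0001 0.0001 0.0002] [0.     0.     0.     0.0002] [ 0.05 -0.07 -3.17]
d cm [-0.06  0.1  -0.06] w [-0.002 -0.001 -0.001]
```

No contact force at about 7 mm above the seat, so the peg tips are already in the holes. Continue down.

arm_command:
  increments:
    - {"dx": -0.03, "dy": 0, "dz": 0.1, "wx": 0, "wy": 0, "wz": 0, "grip": 0.3}
    - {"dx": -0.04, "dy": -0.05, "dz": 0.22, "wx": 0, "wy": 0, "wz": 0, "grip": 0.3}
    - {"dx": -0.05, "dy": -0.1, "dz": 0.32, "wx": 0, "wy": 0, "wz": 0, "grip": 0.3}
    - {"dx": -0.05, "dy": -0.15, "dz": 0.4, "wx": 0, "wy": 0, "wz": 0, "grip": 0.3}
    - {"dx": -0.05, "dy": -0.15, "dz": 0.4, "wx": 0, "wy": 0, "wz": 0, "grip": 0.3}

```text
clock: 14.9
eef_pos: [0.5284, -0.242, 0.1288]
tool_rot: [0.595, 0.757, 0.211, 0.168]
ft_force: [0.2, -0.2, -3.0]
grip_width: 0.0083
grasp_force: 60.4
```

```bash
python3 - <<'E'
from tgt import *
o=monitor.get_obs(); print(o['ft_force'].round(2),o['ft_torque'].round(2)); p,Rt=target(.0); delta(p,Rt,o)
E
```

```text
[ 0.15 -0.25 -3.03] [-0.29  1.12  0.04]
d cm [-0.03 -0.14  0.2 ] w [-0.002 -0.001 -0.001]
```

Still free, with about 2.5 mm to go.

arm_command:
  increments:
    - {"dx": -0.02, "dy": -0.05, "dz": 0.07, "wx": 0, "wy": 0, "wz": 0, "grip": 0.3}
    - {"dx": -0.03, "dy": -0.1, "dz": 0.14, "wx": 0, "wy": 0, "wz": 0, "grip": 0.3}
    - {"dx": -0.03, "dy": -0.14, "dz": 0.2, "wx": 0, "wy": 0, "wz": 0, "grip": 0.3}
    - {"dx": -0.03, "dy": -0.14, "dz": 0.2, "wx": 0, "wy": 0, "wz": 0, "grip": 0.3}
    - {"dx": -0.03, "dy": -0.14, "dz": 0.2, "wx": 0, "wy": 0, "wz": 0, "grip": 0.3}

```text
clock: 15.4
eef_pos: [0.5286, -0.2425, 0.1267]
tool_rot: [0.595, 0.757, 0.211, 0.168]
ft_force: [-0.1, -0.4, -3.1]
grip_width: 0.0083
grasp_force: 60.4
```

```bash
python3 - <<'E'
from tgt import *
o=monitor.get_obs(); print(o['ft_force'].round(2),o['ft_torque'].round(2)); p,Rt=target(.0); delta(p,Rt,o)
E
```

```text
[-0.13 -0.44 -3.05] [-0.28  1.13 -0.04]
d cm [ 0.02 -0.04  0.02] w [-0.002 -0.001 -0.001]
```

arm_command:
  increments:
    - {"dx": 0, "dy": -0.025, "dz": 0.045, "wx": 0, "wy": 0, "wz": 0, "grip": 0.3}
    - {"dx": 0, "dy": -0.05, "dz": 0.09, "wx": 0, "wy": 0, "wz": 0, "grip": 0.3}
    - {"dx": 0, "dy": -0.05, "dz": 0.09, "wx": 0, "wy": 0, "wz": 0, "grip": 0.3}

```text
clock: 15.7
eef_pos: [0.5285, -0.2426, 0.126]
tool_rot: [0.595, 0.757, 0.21, 0.168]
ft_force: [-4.2, -0.9, 0.5]
grip_width: 0.008
grasp_force: 61.0
```

arm_command:
  increments:
    - {"dx": 0, "dy": -0.025, "dz": 0.045, "wx": 0, "wy": 0, "wz": 0, "grip": 0.3}
    - {"dx": 0, "dy": -0.05, "dz": 0.09, "wx": 0, "wy": 0, "wz": 0, "grip": 0.3}
    - {"dx": 0, "dy": -0.05, "dz": 0.09, "wx": 0, "wy": 0, "wz": 0, "grip": 0.3}

```text
clock: 16.0
eef_pos: [0.5286, -0.2428, 0.126]
tool_rot: [0.595, 0.757, 0.211, 0.169]
ft_force: [-7.9, 1.1, 6.9]
grip_width: 0.008
grasp_force: 62.1
```

It's home: z is 0.126 as at the grasp, and the scale now carries the load. I'll ease off half a millimetre and open.

arm_command:
  increments:
    - {"dx": 0, "dy": 0.025, "dz": -0.045, "wx": 0, "wy": 0, "wz": 0, "grip": 0.3}
    - {"dx": 0, "dy": 0.025, "dz": -0.045, "wx": 0, "wy": 0, "wz": 0, "grip": 1.2}
    - {"dx": 0, "dy": 0.025, "dz": -0.045, "wx": 0, "wy": 0, "wz": 0, "grip": 2.5}
    - {"dx": 0, "dy": 0.025, "dz": -0.045, "wx": 0, "wy": 0, "wz": 0, "grip": 4}
    - {"dx": 0, "dy": 0.025, "dz": -0.045, "wx": 0, "wy": 0, "wz": 0, "grip": 5}
    - {"dx": 0, "dy": 0.025, "dz": -0.045, "wx": 0, "wy": 0, "wz": 0, "grip": 5}

```text
clock: 16.6
eef_pos: [0.5289, -0.2425, 0.1253]
tool_rot: [0.595, 0.757, 0.211, 0.168]
ft_force: [0.4, -0.1, -0.7]
grip_width: 0.05
grasp_force: 0.0
```

arm_command:
  increments:
    - {"dx": 0, "dy": 0, "dz": -1, "wx": 0, "wy": 0, "wz": 0, "grip": 5}
    - {"dx": 0, "dy": 0, "dz": -3, "wx": 0, "wy": 0, "wz": 0, "grip": 5}
    - {"dx": 0, "dy": 0, "dz": -6, "wx": 0, "wy": 0, "wz": 0, "grip": 5}
    - {"dx": 0, "dy": 0, "dz": -9, "wx": 0, "wy": 0, "wz": 0, "grip": 5}
    - {"dx": 0, "dy": 0, "dz": -10, "wx": 0, "wy": 0, "wz": 0, "grip": 5}
    - {"dx": 0, "dy": 0, "dz": -10, "wx": 0, "wy": 0, "wz": 0, "grip": 5}
    - {"dx": 0, "dy": 0, "dz": -10, "wx": 0, "wy": 0, "wz": 0, "grip": 5}

```text
clock: 17.3
eef_pos: [0.4779, -0.2542, 0.2099]
tool_rot: [0.595, 0.757, 0.211, 0.168]
ft_force: [-0.4, -0.1, -0.5]
grip_width: 0.0499
grasp_force: 0.0
```

```bash
python3 - <<'E'
from tgt import *
o=monitor.get_obs(); print(o['clock'],o['eef_pos'],o['ft_force'].round(2))
im,P=pan_obs(); P1=np.load('pics/w1.npy'); Rp=R.from_euler('z',YAW); org=GRIP-Rp.apply([-.109,0,.083])
for n,Q in [('before',P1),('now',P)]:
    L=(Q-org)@Rp.as_matrix(); x,y,z=[L[...,i] for i in range(3)]
    q=L[(x>-.06)&(x<.05)&(abs(y)<.045)&(abs(z-.018)<.012)]; gd=np.ones(len(q),bool)
    for _ in range(5):
        A=np.c_[q[:,:2],np.ones(len(q))]; k=np.linalg.lstsq(A[gd],q[gd,2],rcond=None)[0]; gd=abs(q[:,2]-A@k)<.002
    print(n,'floor',k.round(4),gd.sum())
    for s in(-1,1):
        w=L[(abs(y*s-.060)<.008)&(abs(z-.056)<.004)&(x>-.08)&(x<.0)]; print(' rim',s,len(w),np.polyfit(w[:,0],w[:,1],1).round(4),np.percentile(w[:,1],[5,95]).round(4))
    w=L[(abs(x+.087)<.012)&(abs(y-.04)<.015)&(abs(z-.057)<.004)]; print(' rear rim',len(w),np.percentile(w[:,0],[5,50,95]).round(4) if len(w) else '')
    w=L[(x<-.1)&(x>-.14)&(abs(y)<.04)&(z>.095)&(z<.12)]; print(' tab',cv2.minAreaRect(w[:,:2].astype(np.float32)*1000))
E
```

```text
17.3 [ 0.4778883  -0.25417207  0.20990828] [-0.38 -0.11 -0.54]
before floor [-0.0003  0.0006  0.0175] 4302
 rim -1 478 [ 0.0015 -0.0572] [-0.0597 -0.0557]
 rim 1 447 [0.002  0.0581] [0.0561 0.0598]
 rear rim 263 [-0.0915 -0.0904 -0.0873]
 tab ((-121.04749298095703, 0.1322479248046875), (13.969069480895996, 49.731666564941406), 0.25692489743232727)
now floor [-0.      0.0003  0.0174] 6961
 rim -1 440 [ 0.0041 -0.0572] [-0.0599 -0.0559]
 rim 1 397 [0.0063 0.0581] [0.0559 0.0597]
 rear rim 257 [-0.0903 -0.0891 -0.0863]
 tab ((-122.13573455810547, -0.2281818389892578), (50.27126693725586, 13.210060119628906), 84.18595123291016)
```

The pan is level, at its original height, and within about 1 mm of where it started. One last look before handing in.

```bash
python3 - <<'E'
from h import *
im=viewer.camera('top')[0]; s=viewer.camera('side')[0]
cv2.imwrite('pics/final.png',np.hstack([cv2.resize(a[:,:,::-1],(400,400),interpolation=cv2.INTER_CUBIC) for a in (im[185:285,190:290],s[150:400,200:450])]))
E
```

```text
(no output)
```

View pics/final.png

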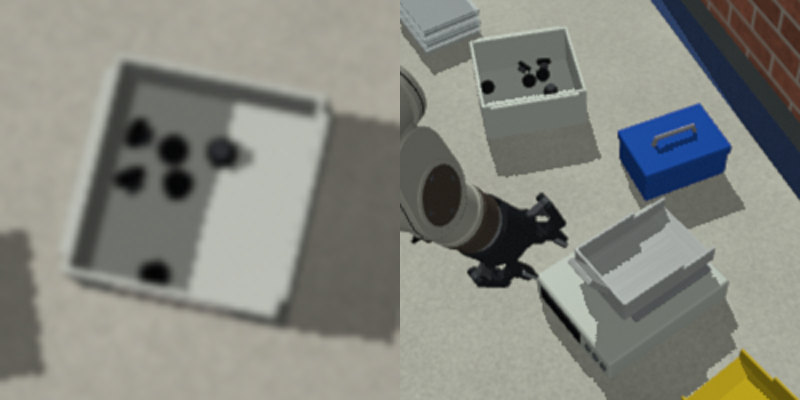

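The left half shows six feet in the bin, at (138,133), (173,150), (128,180), (178,184), (222,152) and (155,272). The right half shows the empty pan seated on the scale at (645,260), with the gripper clear and the cash box and disc cases standing as before.

```bash
python3 -c "
from workcell import job; print(job.job_done())"
```

```text
the job is handed in; nothing more can be done
None
```

All six feet are in the stock bin, and the empty pan is back on the scale pegs, level and within about 1 mm of where it started; the job is handed in at about 17 s, but the hand-in gave no verdict and I didn't re-check the bystanders' positions beyond seeing the cash box and disc cases in place.

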